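# Store the flange bolts and nuts in the push-lid canister

### The job

We are keeping the machine's bolts and nuts together until it is rebuilt: take the scoop by its handle and tip the nuts out of it into the open canister, lay the empty scoop back flat on the bench, and put every loose bolt into the canister too (pick up any nut that goes astray). Then fit the lid and press it down until it is fully home and level all round, with the canister standing on the bench. Leave the other tools and things on the bench where they are.

Things in the scene. Friction and masses are not known exactly. Their poses are not given: they have to be found in the camera images.
- canister: Open round white plastic canister, outside diameter 116, height 120, wall 4, floor 4 thick, bore 108 in diameter. Loose, about 0.3 kg empty. Origin: centre of its underside; z up along its axis. A small bead runs round it 8 below the rim.
- canister_rim (a point): Centre of the canister's mouth, 120 above its underside, level with the top of the rim.
- lid: Round push-in lid, 0.12 kg: flange 120 dia, 5 thick; plug 14 deep below it, tapered 103 to 92 dia; springy black rubber seal round the plug, 7 below the flange, 111 dia, tighter than the bore: laid on, it stops 8 to 12 proud, perhaps askew; 10 to 20 N straight down slides it home, and it stays. Origin: centre of the flange's underside, which meets the rim when home (14 up when on the bench); z up.
- lid_grip (a point): In the lid's grip bar, which is 70 long (along the lid's x), 16 wide (y) and stands across the middle of the top from 5 to 34 above the flange's underside. The point is 28 above the flange's underside, 6 below the bar's top; a grasp there leaves the fingertips just clear of the flange.
- scoop: Flat-bottomed aluminium scoop, 0.16 kg, 68 wide, floor 100 long, 3 thick, with a 15 long nose turned up by 5; open at the front (+x) and top; walls 42 high at the back, sloping to 10 at the nose. Holds 3 to 5 nuts in one layer, which slide out when it is tipped nose down more than about 35 degrees. Origin: centre of the floor's underside; x to the nose, z up.
- scoop_grip (a point): On the scoop's handle: a straight bar 18 wide, 22 high, 95 long that runs back (-x) from the back wall, its middle line 28 above the underside. The point is on that line, 35 behind the back wall (scoop origin + [-85, 0, 28]): where to grip, across the handle.
- scoop_nose (a point): Middle of the scoop's nose edge, 64 ahead of its origin and 6 above the underside.
- nut1: Steel hexagon nut, 24 across the flats, 28 across the corners, 15 high, with a 16 hole; 33 g. Origin: its centre; z along the hole. Starts in the scoop; may be absent (None).
- nut2: Steel hexagon nut, 24 across the flats, 28 across the corners, 15 high, with a 16 hole; 33 g. Origin: its centre; z along the hole. Starts in the scoop; may be absent (None).
- nut3: Steel hexagon nut, 24 across the flats, 28 across the corners, 15 high, with a 16 hole; 33 g. Origin: its centre; z along the hole. Starts in the scoop; may be absent (None).
- nut4: Steel hexagon nut, 24 across the flats, 28 across the corners, 15 high, with a 16 hole; 33 g. Origin: its centre; z along the hole. Starts in the scoop; may be absent (None).
- nut5: Steel hexagon nut, 24 across the flats, 28 across the corners, 15 high, with a 16 hole; 33 g. Origin: its centre; z along the hole. Starts in the scoop; may be absent (None).
- bolt1: Steel hexagon bolt 65 long: head 24 across the flats and 10 high, shank 16 in diameter and 55 long; about 0.13 kg. Origin: on its middle line, halfway along the 65; x runs from head to tip, to within 4 degrees. Lies on the bench, its middle line about 10 up; may be absent (None).
- bolt2: Steel hexagon bolt 65 long: head 24 across the flats and 10 high, shank 16 in diameter and 55 long; about 0.13 kg. Origin: on its middle line, halfway along the 65; x runs from head to tip, to within 4 degrees. Lies on the bench, its middle line about 10 up; may be absent (None).
- bolt3: Steel hexagon bolt 65 long: head 24 across the flats and 10 high, shank 16 in diameter and 55 long; about 0.13 kg. Origin: on its middle line, halfway along the 65; x runs from head to tip, to within 4 degrees. Lies on the bench, its middle line about 10 up; may be absent (None).
- bolt4: Steel hexagon bolt 65 long: head 24 across the flats and 10 high, shank 16 in diameter and 55 long; about 0.13 kg. Origin: on its middle line, halfway along the 65; x runs from head to tip, to within 4 degrees. Lies on the bench, its middle line about 10 up; may be absent (None).
- bolt5: Steel hexagon bolt 65 long: head 24 across the flats and 10 high, shank 16 in diameter and 55 long; about 0.13 kg. Origin: on its middle line, halfway along the 65; x runs from head to tip, to within 4 degrees. Lies on the bench, its middle line about 10 up; may be absent (None).
- oil_bottle: Bystander: white plastic oil bottle, 54 in diameter, 170 high, standing. Origin: centre of its underside.
- tape_roll: Bystander: roll of tape lying flat, 96 in diameter, 24 high. Origin: centre of its underside.
- spanner: Bystander: steel spanner 200 long, lying along its x. Origin: near its middle, on the bench.
- screwdriver: Bystander: screwdriver 200 long, lying along its x. Origin: near its middle, on the bench.
- hammer: Bystander: hammer 280 long, lying along its x. Origin: near its middle, on the bench.

How it is judged:
By the outcome, as a careful person would: the job done as asked, in the order asked, and still so for the second after the job is handed in, with the robot touching nothing.
Of nut1, nut2, nut3, nut4, nut5 only 3 to 5 are there at a start; the rules pass over those that are not, and their reading is None.
Of bolt1, bolt2, bolt3, bolt4, bolt5 only 3 to 5 are there at a start; the rules pass over those that are not, and their reading is None.
At some moment in a run one of bolt1, bolt2, bolt3, bolt4, bolt5, lid may be knocked a few centimetres aside while the robot is not near it.
It also fails if it takes over 210 s, if anything falls off the work surface, if the arm or the gripper's body presses on something with over 40 N, if the wrist force passes 120 N, or if a joint passes its speed limit or range.

### The arm

A 7-joint arm with a two-finger parallel gripper is mounted at the origin on the work surface. World frame = base frame: x ahead of the robot, y to its left, z up, the work surface at z = 0. Lengths are in m, angles in rad, forces in N, time in s.
With the tool pointing down it reaches from about 0.35 to 0.9 m from the base axis. Payload 8.1 kg.
Tool frame: the origin (TCP) lies between the finger pads; the fingertips stand 8 mm ahead of it and the grasp point (between the pads) lies 11 mm behind it (arm.tcp_to_tips is the distance from the TCP to the fingertips, in m); z points along the fingers, x is the direction in which the jaws open and shut, and the axes are right-handed (so a half turn about z gives the same grasp; the last joint's range is limited). The gripper opens to 92 mm and grips with 3 to 60 N. Pads are 19 mm wide; open, the fingers measure 130 mm over their backs; the gripper's body (75 mm by 190 mm) begins 47 mm behind the grasp point.
Start: joints at [-1.215, 0.434, 0.025, 1.573, -0.012, 1.134, -0.075], TCP at [0.277, 0.56, 0.235] pointing down, gripper open.
Joint ranges: [-2.62, 2.62], [-0.44, 2.09], [-1.27, 1.32], [0.08, 2.57], [-1.32, 4.46], [0.12, 2], [-2.74, 2.74]. Speed limits (rad/s): [2.22, 2.22, 3.01, 3.01, 3.14, 3.14, 3.14].

### API

Orientations are given as a rotation vector (axis times angle).
In Python, from cell import arm, eyes gives the robot as it stands.
- The arm moves only by the tool play_rows, never from a script. Its argument "rows" is a list of rows, each a list of 3 entries, a list of its own where there are three numbers: the shift along the tool's x, y, z each as a share of 50 cm, from -1 to 1, then the turn, a rotation vector about the tool's x, y, z each as a share of 60 degrees, from -1 to 1, then the opening, from -1 (shut) to 1 (fully open), so that 0 is half open. In form: [[[dx, dy, dz], [ax, ay, az], grip], ...]. A call has 1 to 10 rows; each row is the pose to reach, as a shift and turn from the pose commanded when the call began, along the tool's axes at that moment; what a row does not reach only later rows make up. A row lasts 1/10 s, in which the tool goes at most 50 mm and 8.59 degrees, less where a joint would pass 70% of its speed; a pose out of reach is approached as far as the arm can. A call with a number of a shift or a turn outside -1 to 1 is refused whole. A call with a gripper value outside its range is refused whole. The fingers move at their own pace and stop on an object; "newtons" is the grip in N (left out, the last holds). Time passes only in rows, so rows that repeat a pose let the fingers close. It gives the time, the measured TCP pose, the force and the opening at its end, in the units of the state.
- arm.observe(): the state, without advancing time (a new reading comes with each control period).
- eyes.get_image(name): name is "side" or "top"; returns (picture, depth): 420x560x3 uint8, red, green, blue; 420x560 float32, m along the optical axis (not along the pixel's ray), 0 where there is no reading.
- eyes.get_calibration(name): a dict with "intrinsics" (3x3 intrinsics, pixels), "R" (3x3) and "t" (3): a world point X has camera coordinates R X + t. Camera axes: x right, y down, z forward; pixel columns grow to the right and rows downward; lengths in m; the calibration is good to about 2 mm. A picture is of the moment at which its call begins. get_calibration takes no time and is no camera call.
- arm.sign_off(): hands the job in, once; it reports no verdict.
The state is a dict: "clock": time; "joints": joint angles; "dq": joint speeds; "joint_efforts": joint torques, N m; "position": TCP position; "ee_rot": TCP orientation; "force": force on the tool from outside, world axes, zero at the start; "ft_torque": the same for the moment, N m; "width": opening from 0.0 (shut) to 1.0 (fully open).
Only numpy, scipy, OpenCV 4.12 (cv2) and the standard library are available. Lean on these libraries where they do the work, as an engineer would, in place of code of your own. Each camera call takes 0.05 s, during which the arm holds its last target.

## Working session

There is one attempt and no reset: what is moved stays moved. The work goes in short steps, Python scripts to look and compute and a tool call to move; the robot and the scene stay as the last step left them, time stands still between calls to the robot, and variables do not carry over. Pictures are saved under pics/ and viewed, and the job is handed in when it is done.

Besides the shell and the picture viewer there is one more tool, called after "Call:" as name([rows], argument=value, ...), one row to a line, values as JSON. play_rows: Moves the arm, as the interface text tells. Its arguments: {"type":"object","properties":{"rows":{"type":"array","items":{"type":"array"}},"newtons":{"type":"number"}},"required":["rows"]}

```bash
ls; mkdir -p pics
python3 - <<'E'
from cell import arm, eyes
import cv2,numpy as np
print(arm.observe())
for n in("side","top"):
    im,d=eyes.get_image(n); c=eyes.get_calibration(n); print(n,c)
    cv2.imwrite(f"pics/{n}0.png",cv2.cvtColor(im,cv2.COLOR_RGB2BGR)); np.save(f"{n}0.npy",d)
E
```

```text
pics
{'clock': 0.0, 'joints': array([-1.21458917,  0.43525243,  0.02496992,  1.57410109, -0.01160176,
        1.13398515, -0.07511527]), 'dq': array([-0.00058944,  0.00106542,  0.00082166, -0.00111785,  0.00169976,
       -0.00036161,  0.00191498]), 'joint_efforts': array([-6.75964748e-04, -6.67841148e+01,  9.84791592e-01, -3.14459753e+01,
       -6.05460349e-02,  4.30734409e-02,  1.58716043e-04]), 'position': array([0.27662672, 0.55989205, 0.23392509]), 'ee_rot': array([ 2.66764356e+00,  1.65747653e+00, -2.00844418e-03]), 'force': array([ 0.00876198, -0.23327994, -0.98436641]), 'ft_torque': array([-0.04394577,  0.01468572,  0.04955669]), 'width': 0.9992333631845783}
side {'intrinsics': array([[393.88770584,   0.        , 280.23710267],
       [  0.        , 393.88770584, 213.36361569],
       [  0.        ,   0.        ,   1.        ]]), 'R': array([[-0.96876617, -0.24784351, -0.00810513],
       [-0.1472786 ,  0.6013608 , -0.78528606],
       [ 0.19950216, -0.75956486, -0.61908005]]), 't': array([0.5202193 , 0.19930035, 0.92497599])}
top {'intrinsics': array([[461.52253689,   0.        , 283.13437216],
       [  0.        , 461.52253689, 210.95276278],
       [  0.        ,   0.        ,   1.        ]]), 'R': array([[ 0.01970968, -0.99975868, -0.00970102],
       [-0.99589911, -0.01877483, -0.08850122],
       [ 0.08829773,  0.01140557, -0.99602883]]), 't': array([-0.06303404,  0.558727  ,  1.29505034])}
```

View pics/top0.png

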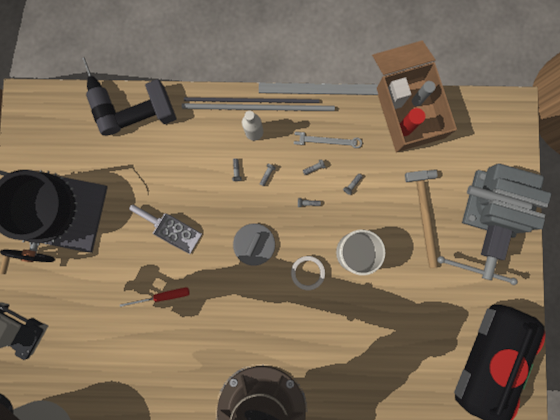

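View pics/side0.png

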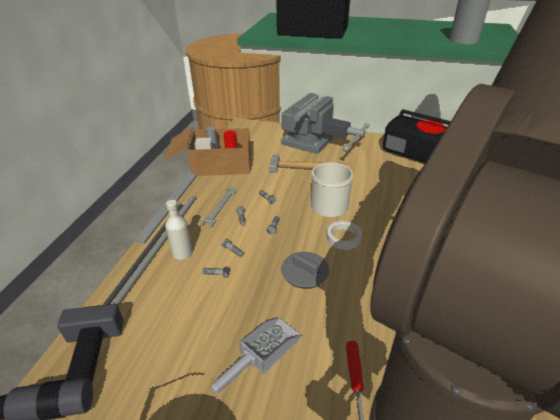

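```bash
cat > h.py <<'E'
import numpy as np,cv2
from scipy.spatial.transform import Rotation as Ro
def ray(c,u,v,z):
    K,R,t=c["intrinsics"],c["R"],c["t"]
    d=R.T@np.linalg.solve(K,[u,v,1.]); o=-R.T@t
    return o+d*(z-o[2])/d[2]
def proj(c,X):
    p=c["intrinsics"]@(c["R"]@np.asarray(X,float)+c["t"]); return p[:2]/p[2]
def cloud(c,d):
    v,u=np.mgrid[:d.shape[0],:d.shape[1]]
    P=np.stack([u,v,np.ones_like(u)],-1)@np.linalg.inv(c["intrinsics"]).T*d[...,None]
    return (P-c["t"])@c["R"]
def crop(im,u0,v0,u1,v1,s):
    return cv2.resize(cv2.cvtColor(im[v0:v1,u0:u1],cv2.COLOR_RGB2BGR),None,fx=s,fy=s,interpolation=cv2.INTER_CUBIC)
def rel(pos,Rt,st):
    "row numbers from current pose st=(pos,rotvec) to target"
    R0=Ro.from_rotvec(st[1]); 
    dp=R0.inv().apply(np.asarray(pos)-st[0])/0.5
    dr=(R0.inv()*Rt).as_rotvec()/np.radians(60)
    return np.round(dp,4),np.round(dr,4)
def down(yaw):
    "tool down, tool x at world yaw (rad)"
    x=np.array([np.cos(yaw),np.sin(yaw),0]);z=np.array([0,0,-1.]);return Ro.from_matrix(np.stack([x,np.cross(z,x),z],1))
E
python3 - <<'E'
from cell import arm,eyes
from h import *
im=cv2.imread("pics/top0.png")[...,::-1]
cv2.imwrite("pics/c1.png",crop(im,120,190,400,320,2.8)); cv2.imwrite("pics/c2.png",crop(im,220,145,380,220,4.9))
c=eyes.get_calibration("top");P=cloud(c,np.load("top0.npy"));
h=P[...,2]; print(np.isfinite(h).mean(),np.median(h[300:330,250:260]))
vis=(np.clip(h,-.01,.2)+.01)/.21*255
cv2.imwrite("pics/h.png",cv2.applyColorMap(vis.astype(np.uint8),cv2.COLORMAP_JET))
m=((h>.006)&(h<.13)).astype(np.uint8); m[:,:200]=0; m[:145]=0;m[240:]=0;m[:,390:]=0
n,l,s,ce=cv2.connectedComponentsWithStats(m)
for i in range(1,n):
    if s[i,4]<15: continue
    q=P[l==i]; mu=q[:,:2].mean(0); w,V=np.linalg.eigh(np.cov((q[:,:2]-mu).T)); a=V[:,1]
    t=(q[:,:2]-mu)@a; print(i,s[i],np.round(ce[i]),np.round(mu,4),"ang",np.round(np.degrees(np.arctan2(a[1],a[0])),1),"len",np.round(np.ptp(t),3),"w",np.round(4*w[0]**.5,3),"zmax",np.round(np.percentile(q[:,2],95),3))
E
```

```text
1.0 -0.0004953757776505216
17 [232 158  10  23 141] [236. 170.] [0.678  0.0864] ang -174.1 len 0.065 w 0.023 zmax 0.023
19 [303 159  23  15 137] [315. 167.] [ 0.6914 -0.1407] ang 115.6 len 0.065 w 0.022 zmax 0.024
28 [260 163  16  23 137] [267. 173.] [ 0.6695 -0.0042] ang 153.7 len 0.065 w 0.022 zmax 0.024
40 [343 172  20  23 150] [353. 184.] [ 0.6439 -0.2516] ang 142.5 len 0.066 w 0.024 zmax 0.025
69 [298 197  23  10 140] [308. 202.] [ 0.5876 -0.1237] ang 89.4 len 0.064 w 0.023 zmax 0.023
107 [234 223  41  17 523] [254. 232.] [0.4971 0.0299] ang 91.0 len 0.115 w 0.052 zmax 0.046
117 [341 229  41  11 203] [363. 234.] [ 0.495  -0.2699] ang 89.2 len 0.099 w 0.03 zmax 0.122
```

View pics/c1.png

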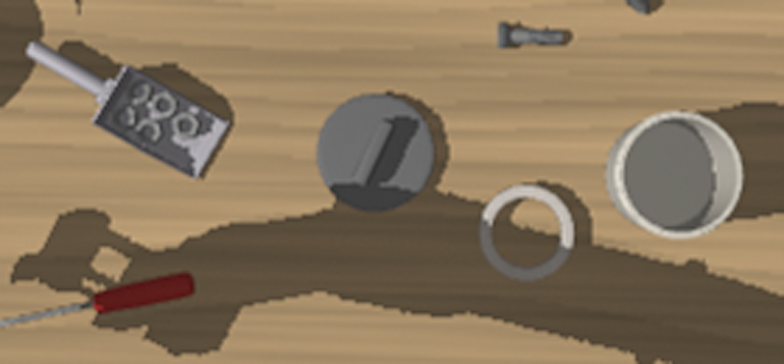

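View pics/c2.png

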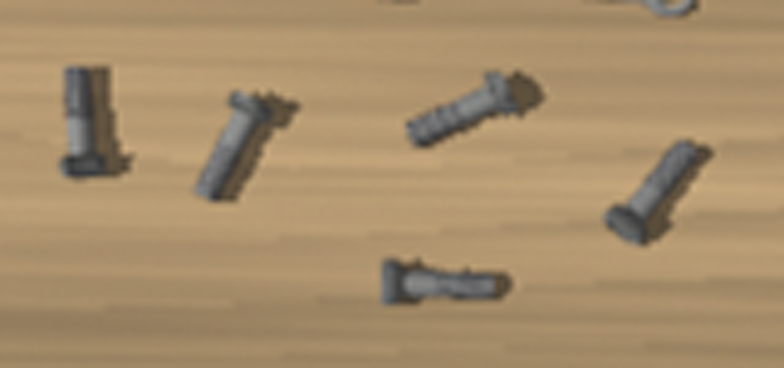

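View pics/h.png

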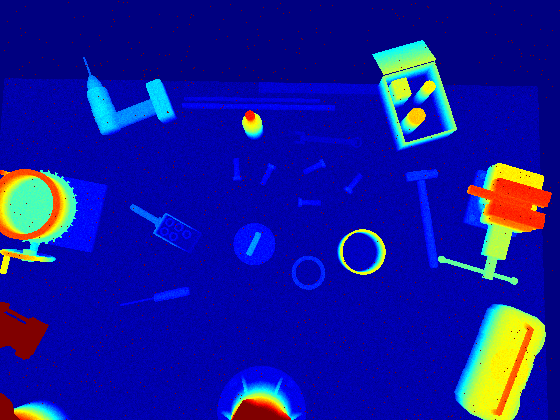

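```bash
cat > loc.py <<'E'
from h import *
from scipy.optimize import least_squares
def circ(q):
    f=lambda p:np.hypot(q[:,0]-p[0],q[:,1]-p[1])-p[2]
    r=least_squares(f,[*q[:,:2].mean(0),.05],loss='soft_l1',f_scale=.003); return r.x
def box(P,x0,x1,y0,y1,z0,z1):
    return P[(P[...,0]>x0)&(P[...,0]<x1)&(P[...,1]>y0)&(P[...,1]<y1)&(P[...,2]>z0)&(P[...,2]<z1)]
def line(q):
    vx=cv2.fitLine(q[:,:2].astype(np.float32),cv2.DIST_HUBER,0,.001,.001).ravel(); return vx
E
python3 - <<'E'
from cell import eyes
from loc import *
c=eyes.get_calibration("top");P=cloud(c,np.load("top0.npy"))
cs=eyes.get_calibration("side");S=cloud(cs,np.load("side0.npy"))
for n,Q in(("top",P),("side",S)):
    q=box(Q,.3,.65,-.36,-.15,.114,.13); print(n,"can",circ(q),len(q), np.median(q[:,2]))
    q=box(Q,.38,.58,-.05,.12,.04,.06); print("bar",len(q),line(q),q.mean(0)); 
    a=line(q)[:2]; t=(q[:,:2]-q[:,:2].mean(0))@a; print(np.ptp(t), q[:,:2].mean(0)+a*(t.max()+t.min())/2)
    q=box(Q,.38,.58,-.05,.12,.012,.024); print("lid",circ(q))
    q=box(Q,.4,.7,.1,.4,.03,.06); 
    print("scoop hi",len(q), q.mean(0), np.percentile(q[:,2],[5,50,95]))
    q=box(Q,.5,.7,.25,.4,.03,.05); print("handle",len(q),line(q),q.min(0),q.max(0))
E
```

```text
top can [ 0.44859704 -0.26395734  0.05619165] 280 0.11872367385045152
bar 140 [ 0.91378844 -0.4061905   0.46490404  0.02951758] [0.46490404 0.02951758 0.04667405]
0.06859100068039367 [0.46546233 0.02926941]
lid [0.46527148 0.03005735 0.04467632]
scoop hi 337 [0.52868364 0.31645614 0.03743402] [0.03195165 0.03764716 0.04238732]
handle 271 [0.4236141  0.9058427  0.53825223 0.32813781] [0.50040337 0.250437   0.03000362] [0.57092005 0.3833509  0.0458844 ]
side can [ 0.44789807 -0.26099616  0.05596579] 223 0.11806242417837882
bar 164 [ 0.9129885  -0.4079853   0.466045    0.03495945] [0.46377263 0.03495325 0.04605153]
0.06953390285970742 [0.46532172 0.03426101]
lid [0.46365098 0.02962966 0.04690919]
scoop hi 838 [0.52707596 0.32023424 0.03712761] [0.03116163 0.03765629 0.04134379]
handle 659 [0.36072087 0.9326738  0.5402556  0.34117058] [0.50014881 0.25012444 0.0300142 ] [0.56936259 0.38833876 0.04416347]
```

Run:
```python
from cell import eyes
from loc import *
c=eyes.get_calibration("top");P=cloud(c,np.load("top0.npy"))
cs=eyes.get_calibration("side");S=cloud(cs,np.load("side0.npy"))
for n,Q in(("top",P),("side",S)):
    q=box(Q,.4,.7,.1,.42,.034,.0415)
    a=np.array([-.49,-.87])
    for k in range(4):
        o=q[:,:2].mean(0); t=(q[:,:2])@a; b=q[(t<t.min()+.085)]
        L=line(b); a=L[:2]*np.sign(L[:2]@a)
    w=(b[:,:2]-L[2:])@[-a[1],a[0]]
    t0=np.percentile(b[:,:2]@a,1); mid=L[2:]+[-a[1],a[0]]*np.array((np.percentile(w,2)+np.percentile(w,98))/2)
    end=mid+a*(t0-mid@a); print(n,"f yaw",np.degrees(np.arctan2(a[1],a[0])),"end",end,"grip",end+a*.060,"nose",end+a*(.095+.114), np.ptp(w))
    q=box(Q,.4,.62,.1,.3,.006,.05); tt=q[:,:2]@a; print("nose extent from end",tt.max()-t0)
    w=(q[:,:2]-mid)@[-a[1],a[0]]; print("side ext",np.percentile(w,[1,99]))
```

```text
top f yaw -119.19930202586427 end [0.56519876 0.38140181] grip [0.53592782 0.32902613] nose [0.46323832 0.19895985] 0.01822163072190522
nose extent from end 0.29701158150193235
side ext [-0.0334135   0.12685543]
side f yaw -120.0731889104815 end [0.56498187 0.38459106] grip [0.53491551 0.3326679 ] nose [0.46025074 0.20372539] 0.018854752601963697
nose extent from end 0.20986690960812393
side ext [-0.03177249  0.03654088]
```

```bash
cat > go.py <<'E'
from cell import arm
from h import *
import sys
def st():
    o=arm.observe(); return o["position"],o["ee_rot"]
def report():
    o=arm.observe(); R=Ro.from_rotvec(o["ee_rot"]).as_matrix()
    print(round(o["clock"],2),"p",np.round(o["position"],4),"xyaw",round(np.degrees(np.arctan2(R[1,0],R[0,0])),1),"z",np.round(R[:,2],3),"F",np.round(o["force"],1),"w",round(o["width"],3),"q",np.round(o["joints"],2))
if __name__=="__main__":
    report(); a=list(map(float,sys.argv[1:])); 
    for i in range(0,len(a),4):
        d,r=rel(a[i:i+3],down(np.radians(a[i+3])),st()); print(d.tolist(),r.tolist())
E
python3 go.py .47 .39 .2 10  .5355 .331 .12 -29.7
```

```text
0.1 p [0.2766 0.5599 0.234 ] xyaw 63.7 z [-0.001 -0.001 -1.   ] F [ 0.3 -0.2 -0.2] w 0.999 q [-1.21  0.44  0.02  1.57 -0.01  1.13 -0.08]
[-0.1334, 0.4973, 0.0683] [0.0007, 0.0012, 0.8952]
[-0.1809, 0.667, 0.2284] [0.0012, 0.0009, 1.5569]
```

Call:
play_rows([
  [[-0.02,0.07,0],[0,0,0.1],1],
  [[-0.04,0.15,0],[0,0,0.24],1],
  [[-0.06,0.23,0],[0,0,0.38],1],
  [[-0.08,0.31,0],[0,0,0.52],1],
  [[-0.11,0.4,0],[0,0,0.66],1],
  [[-0.13,0.5,0],[0,0,0.8],1],
  [[-0.15,0.58,0.02],[0,0,0.9],1],
  [[-0.181,0.667,0.06],[0,0,1],1],
  [[-0.181,0.667,0.1],[0,0,1],1],
  [[-0.181,0.667,0.1],[0,0,1],1],
])

```text
clock: 1.1
position: [0.535, 0.3291, 0.1818]
ee_rot: [3.137, 0.097, -0.007]
force: [0.2, 0.6, 0.4]
width: 1.001
```

```bash
python3 go.py .5355 .331 .1 -29.7 .5355 .331 .018 -29.7
```

```text
1.1 p [0.535  0.3291 0.1818] xyaw 3.6 z [-0.004 -0.004 -1.   ] F [0.2 0.6 0.4] w 1.001 q [-0.86  0.5   0.33  1.65 -0.18  1.03 -0.41]
[0.002, -0.0042, 0.1635] [0.0043, 0.0031, 0.5542]
[0.0027, -0.0047, 0.3275] [0.0043, 0.0031, 0.5542]
```

Call:
play_rows([
  [[0.0,0,0.04],[0,0,0.14],1],
  [[0.0,0,0.08],[0,0,0.28],1],
  [[0.002,-0.004,0.12],[0,0,0.42],1],
  [[0.002,-0.004,0.16],[0.004,0.003,0.554],1],
  [[0.0027,-0.0047,0.2],[0.004,0.003,0.554],1],
  [[0.0027,-0.0047,0.25],[0.004,0.003,0.554],1],
  [[0.0027,-0.0047,0.29],[0.004,0.003,0.554],1],
  [[0.0027,-0.0047,0.3275],[0.004,0.003,0.554],1],
  [[0.0027,-0.0047,0.3275],[0.004,0.003,0.554],1],
])

```text
clock: 2.0
position: [0.5344, 0.3352, 0.0192]
ee_rot: [-3.037, 0.796, 0.001]
force: [0.2, -0.4, 0.1]
width: 0.999
```

```bash
python3 go.py  .5355 .331 .018 -29.7
python3 - <<'E'
from cell import eyes
from h import *
im,d=eyes.get_image("side"); cv2.imwrite("pics/g1.png",crop(im,150,260,400,420,3))
E
```

```text
2.0 p [0.5344 0.3352 0.0192] xyaw -29.4 z [-0.     0.002 -1.   ] F [ 0.2 -0.4  0.1] w 0.999 q [-0.9   0.71  0.38  1.78 -0.38  0.73 -0.82]
[0.0059, 0.0062, 0.0024] [-0.0019, 0.0012, 0.0057]
```

View pics/g1.png

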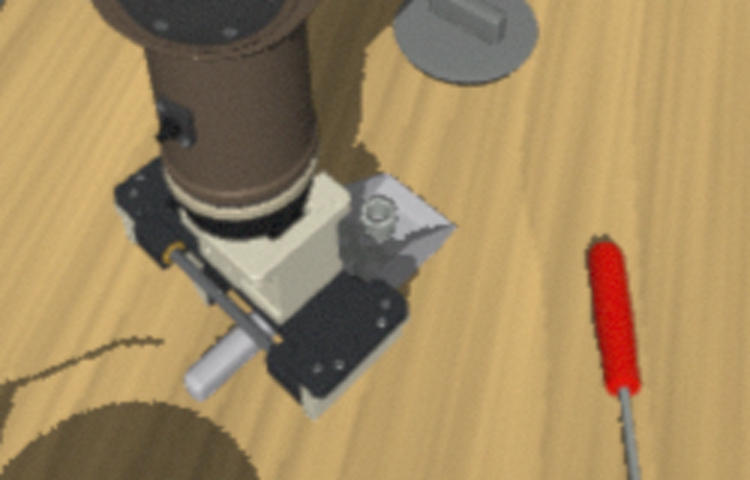

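Call:
play_rows([
  [[0.006,0.006,0.002],[0,0,0],1],
  [[0.006,0.006,0.002],[0,0,0],0.3],
  [[0.006,0.006,0.002],[0,0,0],-0.3],
  [[0.006,0.006,0.002],[0,0,0],-1],
  [[0.006,0.006,0.002],[0,0,0],-1],
  [[0.006,0.006,0.002],[0,0,0],-1],
  [[0.006,0.006,0.002],[0,0,0],-1],
  [[0.006,0.006,0.002],[0,0,0],-1],
], newtons=55)

```text
clock: 2.85
position: [0.5381, 0.3299, 0.0199]
ee_rot: [-3.034, 0.8, -0.005]
force: [0.7, 0.2, -0.3]
width: 0.439
```

```bash
python3 go.py  .5355 .331 .2 -29.7
```

```text
2.85 p [0.5381 0.3299 0.0199] xyaw -29.5 z [ 0.004  0.003 -1.   ] F [ 0.7  0.2 -0.3] w 0.439 q [-0.89  0.7   0.38  1.78 -0.38  0.72 -0.82]
[-0.0049, -0.0012, -0.3601] [-0.0046, -0.0017, 0.0028]
```

Call:
play_rows([
  [[0,0,0],[0,0,0],-1],
  [[0,0,0],[0,0,0],-1],
  [[0,0,0],[0,0,0],-1],
  [[0,0,0],[0,0,0],-1],
  [[0,0,0],[0,0,0],-1],
  [[0,0,0],[0,0,0],-1],
  [[0,0,0],[0,0,0],-1],
], newtons=55)

```text
clock: 3.55
position: [0.538, 0.3299, 0.0199]
ee_rot: [-3.034, 0.8, -0.005]
force: [-0.7, 1.4, -0.8]
width: 0.191
```

```bash
python3 go.py  .5355 .331 .2 -29.7
```

```text
3.55 p [0.538  0.3299 0.0199] xyaw -29.5 z [ 0.004  0.003 -1.   ] F [-0.7  1.4 -0.8] w 0.191 q [-0.89  0.7   0.38  1.78 -0.38  0.72 -0.82]
[-0.0048, -0.0011, -0.3601] [-0.0047, -0.0016, 0.0028]
```

Gripped. Lift smoothly by 0.2 m.

Call:
play_rows([
  [[0,0,-0.02],[0,0,0],-1],
  [[0,0,-0.06],[0,0,0],-1],
  [[0,0,-0.11],[0,0,0],-1],
  [[0,0,-0.17],[0,0,0],-1],
  [[0,0,-0.23],[0,0,0],-1],
  [[0,0,-0.29],[0,0,0],-1],
  [[0,0,-0.34],[0,0,0],-1],
  [[0,0,-0.38],[0,0,0],-1],
  [[0,0,-0.4],[0,0,0],-1],
  [[0,0,-0.4],[0,0,0],-1],
])

```text
clock: 4.55
position: [0.5379, 0.3293, 0.2214]
ee_rot: [-3.032, 0.8, -0.007]
force: [-0.4, 0.4, -3.2]
width: 0.191
```

```bash
python3 - <<'E'
from cell import eyes
from h import *
im,d=eyes.get_image("side"); cv2.imwrite("pics/g2.png",crop(im,100,150,450,420,2.2))
E
python3 go.py
```

```text
4.6 p [0.5373 0.3291 0.2201] xyaw -29.5 z [ 0.004  0.004 -1.   ] F [-0.5  0.9 -3.7] w 0.19 q [-0.97  0.48  0.5   1.61 -0.25  1.11 -0.92]
```

View pics/g2.png

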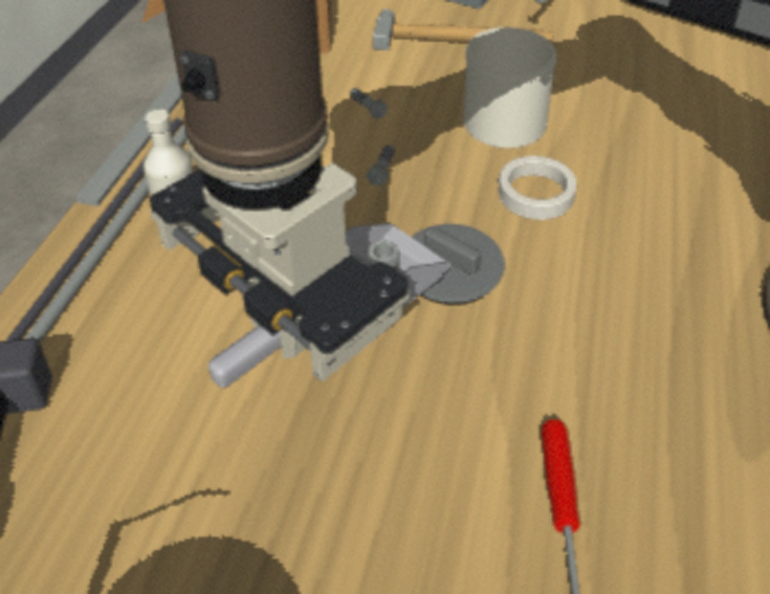

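```bash
cat > pour.py <<'E'
from go import *
C=np.array([.448,-.263]); 
def pose(fy,th,back=.02,z=.15):
    f=np.array([np.cos(np.radians(fy)),np.sin(np.radians(fy)),0])
    R=down(np.radians(fy+90))*Ro.from_rotvec([np.radians(th),0,0])
    N=np.array([*C,z])-f*back
    return N-R.apply([0,.149,.014]),R
if __name__=="__main__":
    report(); a=list(map(float,sys.argv[1:]))
    for i in range(0,len(a),4):
        p,R=pose(*a[i:i+4]); d,r=rel(p,R,st()); print(np.round(p,3),d.tolist(),r.tolist())
E
python3 pour.py 165 0 .02 .2
```

```text
4.6 p [0.5373 0.3291 0.2201] xyaw -29.5 z [ 0.004  0.004 -1.   ] F [-0.5  0.9 -3.7] w 0.19 q [-0.97  0.48  0.5   1.61 -0.25  1.11 -0.92]
[ 0.611 -0.307  0.214] [0.7557, 1.0335, 0.0081] [-0.0055, 0.0018, 1.2577]
```

Call:
play_rows([
  [[0.008,0.01,0],[0,0,0.01],-1],
  [[0.023,0.031,-0.01],[0,0,0.03],-1],
  [[0.045,0.062,-0.02],[0,0,0.07],-1],
  [[0.076,0.103,-0.03],[0,0,0.12],-1],
  [[0.11,0.15,-0.04],[0,0,0.18],-1],
  [[0.144,0.196,-0.04],[0,0,0.24],-1],
  [[0.178,0.243,-0.04],[0,0,0.3],-1],
  [[0.212,0.289,-0.04],[0,0,0.36],-1],
  [[0.246,0.336,-0.04],[0,0,0.42],-1],
  [[0.28,0.382,-0.04],[0,0,0.48],-1],
])

```text
clock: 5.6
position: [0.5646, 0.0907, 0.2393]
ee_rot: [-2.734, 1.538, -0.003]
force: [0.1, -0.3, -2.8]
width: 0.192
```

```bash
python3 pour.py 165 0 .02 .2
```

```text
5.6 p [0.5646 0.0907 0.2393] xyaw -58.7 z [ 0.004  0.003 -1.   ] F [ 0.1 -0.3 -2.8] w 0.192 q [-0.74  0.39  0.68  1.74 -0.27  1.1  -1.  ]
[ 0.611 -0.307  0.214] [0.7278, 0.3335, 0.0482] [-0.0042, 0.0027, 0.7715]
```

Call:
play_rows([
  [[0.051,0.023,0],[0,0,0.06],-1],
  [[0.102,0.047,0],[0,0,0.12],-1],
  [[0.153,0.07,0],[0,0,0.18],-1],
  [[0.204,0.093,0],[0,0,0.24],-1],
  [[0.255,0.117,0],[0,0,0.3],-1],
  [[0.306,0.14,0],[0,0,0.36],-1],
  [[0.357,0.163,0],[0,0,0.42],-1],
  [[0.408,0.187,0],[0,0,0.48],-1],
  [[0.459,0.21,0],[0,0,0.53],-1],
  [[0.51,0.233,0],[0,0,0.58],-1],
])

```text
clock: 6.6
position: [0.5986, -0.1871, 0.2384]
ee_rot: [-2.15, 2.284, -0.0]
force: [-0.1, 0.3, -3.5]
width: 0.19
```

```bash
python3 pour.py 165 0 .02 .19
```

```text
6.6 p [ 0.5986 -0.1871  0.2384] xyaw -93.5 z [ 0.004  0.003 -1.   ] F [-0.1  0.3 -3.5] w 0.19 q [-0.32  0.53  0.84  1.61 -0.42  1.19 -1.02]
[ 0.611 -0.307  0.204] [0.2376, -0.0395, 0.0681] [-0.003, 0.0038, 0.1921]
```

Call:
play_rows([
  [[0.05,-0.008,0],[0,0,0.05],-1],
  [[0.095,-0.016,0.01],[0,0,0.1],-1],
  [[0.135,-0.022,0.03],[0,0,0.14],-1],
  [[0.17,-0.028,0.045],[0,0,0.17],-1],
  [[0.2,-0.033,0.055],[0,0,0.192],-1],
  [[0.22,-0.037,0.062],[0,0,0.192],-1],
  [[0.233,-0.039,0.067],[0,0,0.192],-1],
  [[0.238,-0.04,0.068],[0,0,0.192],-1],
  [[0.238,-0.04,0.068],[0,0,0.192],-1],
])

```text
clock: 7.5
position: [0.6133, -0.304, 0.2043]
ee_rot: [-1.917, 2.482, 0.0]
force: [0.2, -0.6, -2.7]
width: 0.19
```

```bash
python3 pour.py 165 0 .02 .19 165 25 .02 .16 165 45 .02 .14
python3 - <<'E'
from cell import eyes
from h import *
im,d=eyes.get_image("top"); cv2.imwrite("pics/g3.png",crop(im,200,120,480,330,2.8))
E
```

```text
7.5 p [ 0.6133 -0.304   0.2043] xyaw -104.6 z [ 0.004  0.004 -1.   ] F [ 0.2 -0.6 -2.7] w 0.19 q [-0.1   0.67  0.84  1.5  -0.52  1.21 -1.01]
[ 0.611 -0.307  0.204] [0.0064, 0.0026, 0.0005] [-0.003, 0.0043, 0.0062]
[ 0.592 -0.302  0.236] [0.0059, 0.0422, -0.0629] [0.4136, 0.0056, 0.0051]
[ 0.56  -0.293  0.255] [0.0053, 0.1094, -0.1023] [0.747, 0.0065, 0.0042]
```

View pics/g3.png

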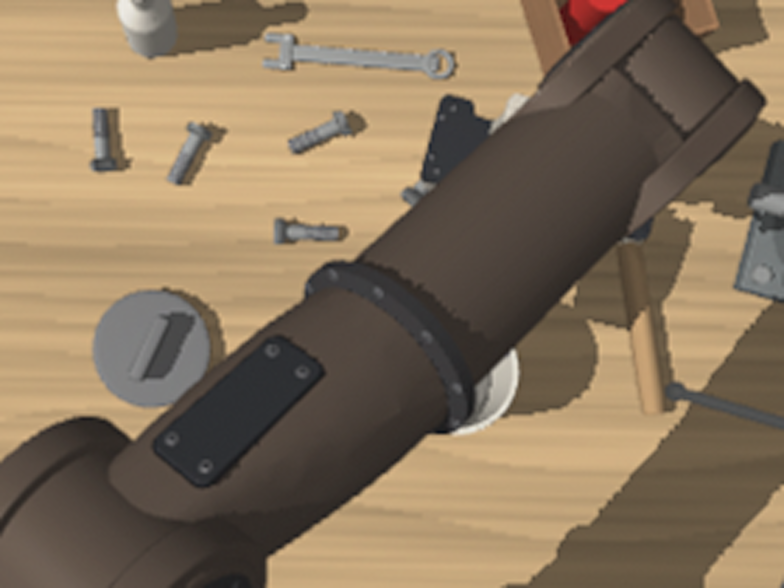

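Call:
play_rows([
  [[0.006,0.006,-0.008],[0.06,0,0],-1],
  [[0.006,0.012,-0.02],[0.14,0,0],-1],
  [[0.006,0.021,-0.035],[0.23,0,0],-1],
  [[0.006,0.032,-0.05],[0.32,0,0],-1],
  [[0.006,0.042,-0.063],[0.41,0.005,0.005],-1],
  [[0.006,0.042,-0.063],[0.41,0.005,0.005],-1],
])

```text
clock: 8.15
position: [0.5888, -0.3006, 0.2356]
ee_rot: [-1.723, 2.251, -0.492]
force: [-1.1, -0.0, -2.7]
width: 0.193
```

```bash
python3 pour.py  165 25 .02 .16 165 40 .02 .14 165 50 .02 .135 165 65 .02 .13
python3 - <<'E'
from cell import eyes
from h import *
im,d=eyes.get_image("side"); cv2.imwrite("pics/g4.png",crop(im,200,80,450,280,3))
E
```

```text
8.15 p [ 0.5888 -0.3006  0.2356] xyaw -105.1 z [ 0.406 -0.106 -0.908] F [-1.1 -0.  -2.7] w 0.193 q [-0.18  0.35  0.81  1.93 -0.65  0.63 -0.82]
[ 0.592 -0.302  0.236] [0.0003, -0.0062, 0.0028] [0.003, 0.0025, -0.0027]
[ 0.569 -0.295  0.246] [0.0003, 0.0282, -0.037] [0.253, 0.0021, -0.003]
[ 0.549 -0.29   0.258] [0.0003, 0.0549, -0.075] [0.4197, 0.0019, -0.0032]
[ 0.516 -0.281  0.271] [0.0003, 0.1073, -0.1275] [0.6697, 0.0014, -0.0035]
```

View pics/g4.png

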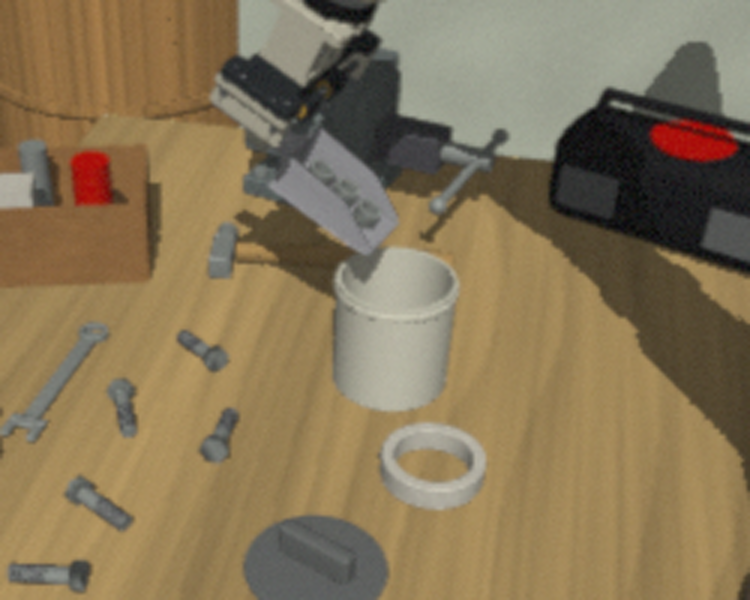

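Call:
play_rows([
  [[0,0.003,-0.006],[0.05,0,0],-1],
  [[0,0.01,-0.015],[0.11,0,0],-1],
  [[0,0.019,-0.026],[0.18,0,0],-1],
  [[0,0.03,-0.037],[0.25,0,0],-1],
  [[0,0.042,-0.05],[0.31,0,0],-1],
  [[0,0.05,-0.062],[0.365,0,0],-1],
  [[0,0.058,-0.075],[0.42,0,0],-1],
  [[0,0.058,-0.075],[0.42,0,0],-1],
  [[0,0.058,-0.075],[0.42,0,0],-1],
])

```text
clock: 9.1
position: [0.5585, -0.3001, 0.2644]
ee_rot: [-1.543, 2.003, -0.8]
force: [0.6, 0.4, -2.4]
width: 0.191
```

```bash
python3 pour.py  165 50 .02 .135 165 65 .02 .13
python3 - <<'E'
from cell import eyes
from h import *
im,d=eyes.get_image("side"); cv2.imwrite("pics/g5.png",crop(im,200,80,450,280,3))
E
```

```text
9.1 p [ 0.5585 -0.3001  0.2644] xyaw -104.2 z [ 0.686 -0.155 -0.711] F [ 0.6  0.4 -2.4] w 0.191 q [ 0.83  0.18 -0.34  2.17 -1.27  0.16 -0.1 ]
[ 0.549 -0.29   0.258] [-0.0144, 0.025, -0.0065] [0.0894, 0.0257, -0.0082]
[ 0.516 -0.281  0.271] [-0.016, 0.0564, -0.0736] [0.3394, 0.0245, -0.0115]
```

View pics/g5.png

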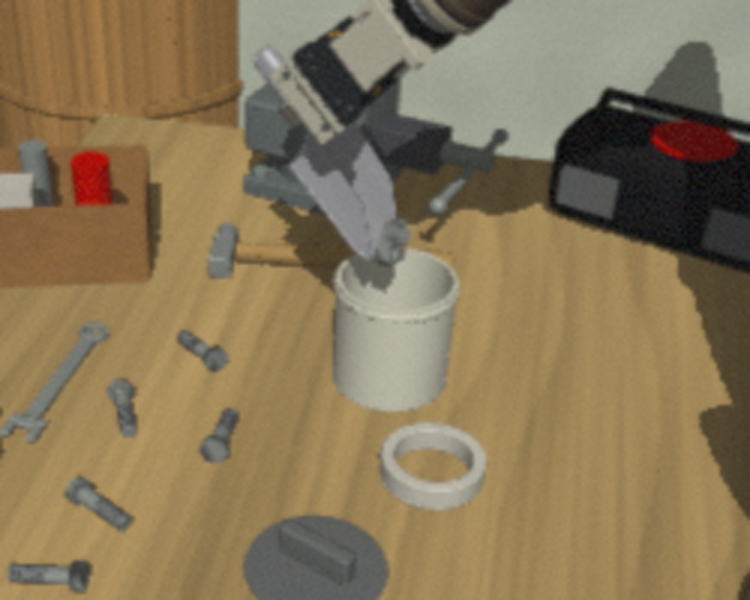

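Call:
play_rows([
  [[0,0,0],[0,0,0],-1],
  [[0,0,0],[0,0,0],-1],
  [[0,0,0],[0,0,0],-1],
  [[0,0,0],[0,0,0],-1],
])

```text
clock: 9.55
position: [0.5577, -0.2986, 0.2634]
ee_rot: [-1.547, 2.004, -0.8]
force: [-0.2, 0.1, -2.0]
width: 0.194
```

```bash
python3 pour.py  165 50 .02 .135 165 65 .02 .13
python3 - <<'E'
from cell import eyes
from h import *
im,d=eyes.get_image("side"); cv2.imwrite("pics/g6.png",crop(im,200,80,450,280,3))
E
```

```text
9.55 p [ 0.5577 -0.2986  0.2634] xyaw -104.1 z [ 0.684 -0.156 -0.713] F [-0.2  0.1 -2. ] w 0.194 q [ 0.82  0.18 -0.33  2.18 -1.27  0.15 -0.1 ]
[ 0.549 -0.29   0.258] [-0.0121, 0.0219, -0.0065] [0.0917, 0.0248, -0.0057]
[ 0.516 -0.281  0.271] [-0.0137, 0.0535, -0.0735] [0.3417, 0.0239, -0.0089]
```

View pics/g6.png

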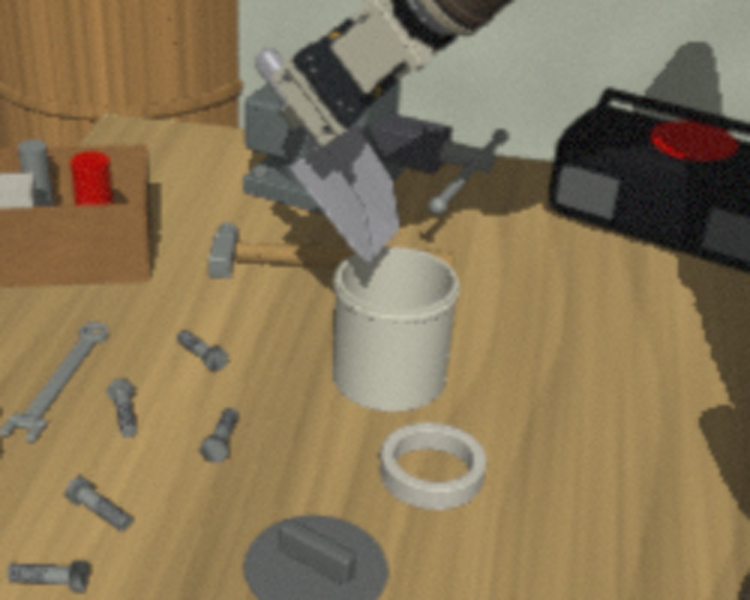

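Call:
play_rows([
  [[0,0,-0.01],[-0.06,0,0],-1],
  [[0,0,-0.02],[-0.16,0,0],-1],
  [[0,0,-0.02],[-0.27,0,0],-1],
  [[0,0,-0.02],[-0.38,0,0],-1],
  [[0,0,-0.02],[-0.49,0,0],-1],
  [[0,0,-0.02],[-0.6,0,0],-1],
  [[0,0,-0.02],[-0.7,0,0],-1],
  [[0,0,-0.02],[-0.745,0,0],-1],
  [[0,0,-0.02],[-0.745,0,0],-1],
])

```text
clock: 10.5
position: [0.5524, -0.2968, 0.2695]
ee_rot: [-1.925, 2.466, 0.027]
force: [0.5, 0.6, -2.6]
width: 0.19
```

```bash
python3 go.py .5355 .331 .22 -29.7
python3 - <<'E'
from cell import eyes
from h import *
im,d=eyes.get_image("side"); cv2.imwrite("pics/g7.png",crop(im,200,50,450,250,3))
im,d=eyes.get_image("top"); cv2.imwrite("pics/g7t.png",crop(im,200,120,480,330,2.8))
E
```

```text
10.5 p [ 0.5524 -0.2968  0.2695] xyaw -104.1 z [-0.     0.022 -1.   ] F [ 0.5  0.6 -2.6] w 0.19 q [ 0.21  0.42  0.3   1.53 -0.15  1.22 -1.27]
[-1.2073, 0.3373, 0.1261] [-0.0085, 0.0205, -1.2394]
```

View pics/g7.png

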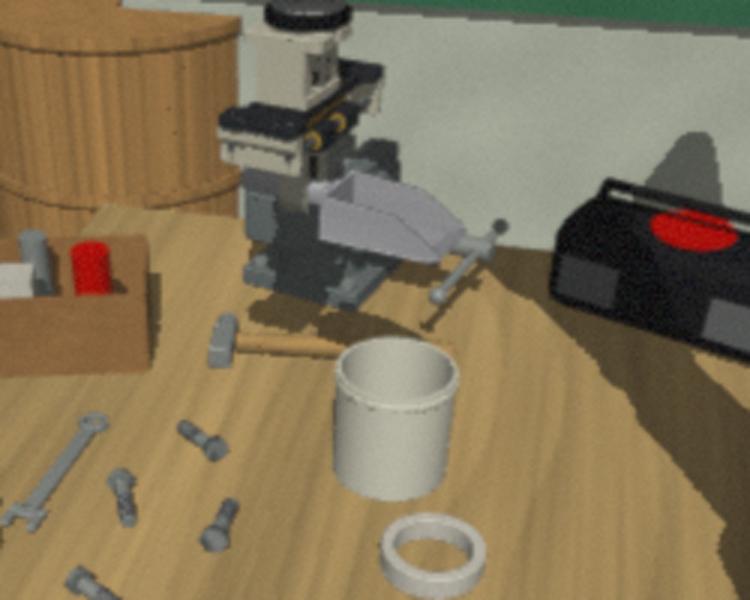

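View pics/g7t.png

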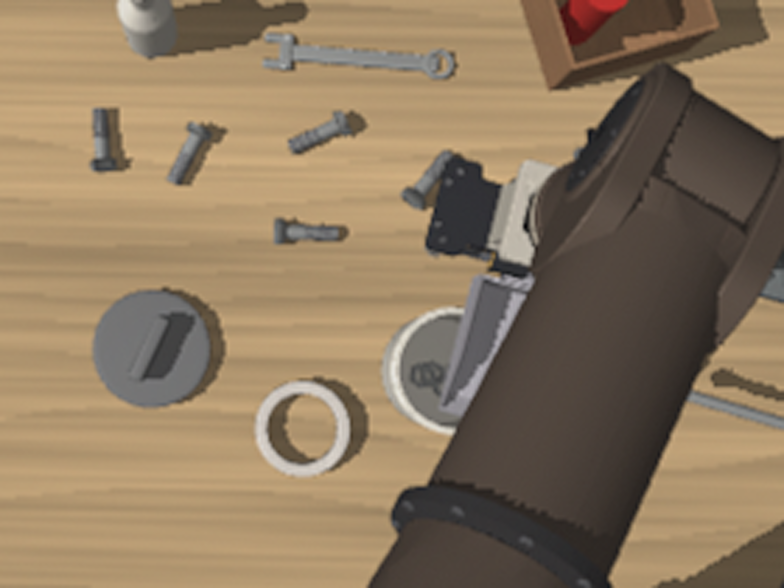

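Call:
play_rows([
  [[-0.05,0.014,0],[0,0,-0.05],-1],
  [[-0.14,0.039,0],[0,0,-0.15],-1],
  [[-0.23,0.065,0],[0,0,-0.25],-1],
  [[-0.32,0.09,0],[0,0,-0.35],-1],
  [[-0.41,0.115,0],[0,0,-0.45],-1],
  [[-0.5,0.14,0],[0,0,-0.55],-1],
  [[-0.59,0.165,0],[0,0,-0.65],-1],
  [[-0.68,0.19,0.02],[0,0,-0.75],-1],
  [[-0.77,0.215,0.04],[0,0,-0.85],-1],
  [[-0.85,0.238,0.06],[0,0,-0.93],-1],
])

```text
clock: 11.6
position: [0.5383, 0.1452, 0.2508]
ee_rot: [-2.846, 1.274, 0.007]
force: [1.2, -0.1, -1.1]
width: 0.187
```

```bash
python3 go.py .5355 .331 .15 -29.7
```

```text
11.6 p [0.5383 0.1452 0.2508] xyaw -48.2 z [ 0.005  0.023 -1.   ] F [ 1.2 -0.1 -1.1] w 0.187 q [-0.3   0.31 -0.06  1.72 -0.    1.1  -1.2 ]
[-0.2781, -0.2393, 0.21] [-0.0204, 0.0099, -0.3091]
```

Call:
play_rows([
  [[-0.07,-0.06,0.02],[-0.01,0.005,-0.08],-1],
  [[-0.14,-0.12,0.05],[-0.02,0.01,-0.16],-1],
  [[-0.2,-0.17,0.08],[-0.02,0.01,-0.22],-1],
  [[-0.24,-0.21,0.12],[-0.02,0.01,-0.27],-1],
  [[-0.265,-0.229,0.16],[-0.02,0.01,-0.3],-1],
  [[-0.278,-0.239,0.19],[-0.02,0.01,-0.309],-1],
  [[-0.278,-0.239,0.21],[-0.02,0.01,-0.309],-1],
  [[-0.278,-0.239,0.21],[-0.02,0.01,-0.309],-1],
])

```text
clock: 12.4
position: [0.5367, 0.3268, 0.1483]
ee_rot: [3.03, -0.814, -0.004]
force: [0.1, 0.2, -1.2]
width: 0.195
```

```bash
python3 go.py .5355 .331 .021 -29.7
python3 - <<'E'
from cell import eyes
from h import *
im,d=eyes.get_image("side"); cv2.imwrite("pics/g8.png",crop(im,150,220,400,420,3))
E
```

```text
12.4 p [0.5367 0.3268 0.1483] xyaw -30.1 z [-0.004 -0.003 -1.   ] F [ 0.1  0.2 -1.2] w 0.195 q [-0.52  0.53 -0.16  1.65  0.1   0.98 -1.24]
[-0.0058, -0.0071, 0.2545] [0.0042, 0.0017, -0.0062]
```

View pics/g8.png

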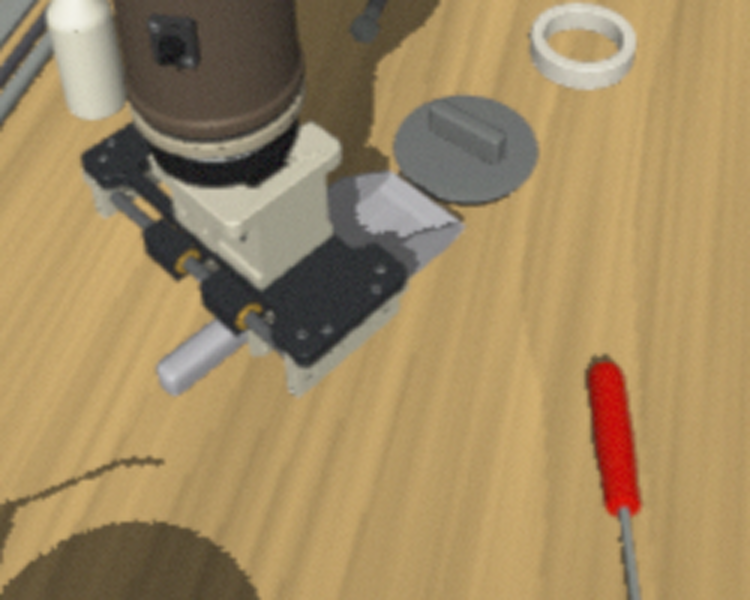

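Call:
play_rows([
  [[-0.002,-0.003,0.04],[0,0,0],-1],
  [[-0.005,-0.006,0.1],[0,0,0],-1],
  [[-0.006,-0.007,0.15],[0.004,0,0],-1],
  [[-0.006,-0.007,0.19],[0.004,0,0],-1],
  [[-0.006,-0.007,0.22],[0.004,0,0],-1],
  [[-0.006,-0.007,0.237],[0.004,0,0],-1],
  [[-0.006,-0.007,0.247],[0.004,0,0],-1],
  [[-0.006,-0.007,0.252],[0.004,0,0],-1],
  [[-0.006,-0.007,0.254],[0.004,0,0],-1],
  [[-0.006,-0.007,0.254],[0.004,0,0],-1],
])

```text
clock: 13.45
position: [0.5363, 0.3336, 0.0228]
ee_rot: [-3.032, 0.811, 0.001]
force: [0.6, -0.6, -2.0]
width: 0.193
```

```bash
python3 go.py .5355 .331 .15 -29.7
```

```text
13.45 p [0.5363 0.3336 0.0228] xyaw -30.0 z [ 0.     0.003 -1.   ] F [ 0.6 -0.6 -2. ] w 0.193 q [-0.54  0.68 -0.14  1.74  0.13  0.73 -1.28]
[0.0009, 0.0045, -0.2543] [-0.0028, 0.0014, -0.0043]
```

Call:
play_rows([
  [[0,0,0.003],[0,0,0],-1],
  [[0,0,0.006],[0,0,0],-1],
  [[0,0,0.006],[0,0,0],-1],
])

```text
clock: 13.75
position: [0.5362, 0.3336, 0.0198]
ee_rot: [-3.032, 0.811, 0.001]
force: [-0.7, 0.1, 3.1]
width: 0.195
```

Call:
play_rows([
  [[0,0,0],[0,0,0],-0.5],
  [[0,0,0],[0,0,0],0],
  [[0,0,0],[0,0,0],0.2],
  [[0,0,0],[0,0,0],0.2],
  [[0,0,0],[0,0,0],0.2],
  [[0,0,0],[0,0,0],0.2],
])

```text
clock: 14.35
position: [0.5359, 0.3333, 0.0193]
ee_rot: [-3.032, 0.811, 0.002]
force: [0.1, -0.5, -0.2]
width: 0.59
```

```bash
python3 go.py .5355 .331 .15 -29.7
```

```text
14.35 p [0.5359 0.3333 0.0193] xyaw -30.0 z [-0.001  0.003 -1.   ] F [ 0.1 -0.5 -0.2] w 0.59 q [-0.54  0.68 -0.14  1.74  0.13  0.72 -1.28]
[0.0011, 0.0039, -0.2615] [-0.002, 0.0018, -0.0043]
```

Call:
play_rows([
  [[0,0,-0.05],[0,0,0],0.2],
  [[0,0,-0.13],[0,0,0],0.2],
  [[0,0,-0.22],[0,0,0],0.2],
  [[0.02,0,-0.3],[0,0,0],0.2],
  [[0.04,0,-0.36],[0,0,0],0.2],
  [[0.04,0,-0.36],[0,0,0],0.2],
])

```text
clock: 14.95
position: [0.5569, 0.3231, 0.2045]
ee_rot: [-3.026, 0.813, -0.008]
force: [1.1, -0.2, 0.3]
width: 0.605
```

```bash
cat > bolts.py <<'E'
from cell import eyes
from loc import *
import sys
tag=sys.argv[1]
im,d=eyes.get_image("top"); c=eyes.get_calibration("top"); P=cloud(c,d)
h=P[...,2]; m=((h>.006)&(h<.04)).astype(np.uint8)
X,Y=P[...,0],P[...,1]
m[(X<.3)|(X>.86)|(Y>.45)|(Y<-.5)]=0
n,l,s,ce=cv2.connectedComponentsWithStats(m)
for i in range(1,n):
    if s[i,4]<25 or s[i,4]>230: continue
    q=P[l==i]; mu=q[:,:2].mean(0); w,V=np.linalg.eigh(np.cov((q[:,:2]-mu).T)); a=V[:,1]
    t=(q[:,:2]-mu)@a; b=(q[:,:2]-mu)@[-a[1],a[0]]
    mid=(t.max()+t.min())/2
    # head end: wider
    wp=np.std(b[t>mid+.018]); wm=np.std(b[t<mid-.018])
    if wp>wm: a=-a; t=-t; b=-b; mid=-mid
    sh=q[(t>mid-.015),:2]; L=line(sh); aa=L[:2]*np.sign(L[:2]@a)
    o=L[2:]+aa*((mu+a*mid-L[2:])@aa)
    if np.ptp(t)>.085: continue
    print(s[i,4],np.round(ce[i]).astype(int),"origin",np.round(o,4),"axis(head->tip)",round(np.degrees(np.arctan2(aa[1],aa[0])),1),"len",round(np.ptp(t),3),"widths",np.round([max(wp,wm)*3.46,min(wp,wm)*3.46],3),"zmax",round(np.percentile(q[:,2],95),3))
q=box(P,.3,.65,-.36,-.15,.114,.13); print("can",np.round(circ(q),4),len(q))
cv2.imwrite(f"pics/{tag}.png",crop(im,130,100,410,310,2.8))
E
python3 bolts.py b1; python3 go.py
```

```text
74 [170 118] origin [0.8236 0.2817] axis(head->tip) 113.2 len 0.052 widths [0.02  0.007] zmax 0.038
53 [256 136] origin [0.7747 0.0284] axis(head->tip) -52.7 len 0.052 widths [0.013 0.011] zmax 0.037
30 [407 133] origin [ 0.7938 -0.4108] axis(head->tip) -77.9 len 0.041 widths [0.005 0.   ] zmax 0.037
34 [302 138] origin [ 0.7786 -0.1032] axis(head->tip) 178.1 len 0.034 widths [nan nan] zmax 0.011
31 [312 138] origin [ 0.7775 -0.1281] axis(head->tip) 92.2 len 0.033 widths [nan nan] zmax 0.011
35 [329 140] origin [ 0.7728 -0.1824] axis(head->tip) 95.7 len 0.037 widths [0. 0.] zmax 0.011
34 [355 141] origin [ 0.7725 -0.2576] axis(head->tip) 133.3 len 0.033 widths [nan nan] zmax 0.012
143 [236 170] origin [0.6812 0.0867] axis(head->tip) 5.2 len 0.066 widths [0.025 0.018] zmax 0.025
143 [315 167] origin [ 0.6904 -0.1392] axis(head->tip) 116.9 len 0.068 widths [0.026 0.016] zmax 0.025
140 [267 173] origin [ 0.6664 -0.0025] axis(head->tip) 154.0 len 0.065 widths [0.025 0.016] zmax 0.023
145 [353 184] origin [ 0.6463 -0.254 ] axis(head->tip) -37.6 len 0.066 widths [0.027 0.017] zmax 0.024
141 [308 202] origin [ 0.5876 -0.1278] axis(head->tip) -90.9 len 0.067 widths [0.025 0.017] zmax 0.023
212 [358 253] origin [ 0.4385 -0.2642] axis(head->tip) 71.5 len 0.071 widths [0.045 0.021] zmax 0.035
can [ 0.4487 -0.2641  0.0562] 262
15.0 p [0.5551 0.3229 0.2017] xyaw -30.0 z [ 0.004  0.005 -1.   ] F [-0.9  0.  -0.4] w 0.599 q [-0.5   0.49 -0.16  1.56  0.08  1.08 -1.21]
  ret = _var(a, axis=axis, dtype=dtype, out=out, ddof=ddof,
  arrmean = um.true_divide(arrmean, div, out=arrmean,
  ret = ret.dtype.type(ret / rcount)
```

View pics/b1.png

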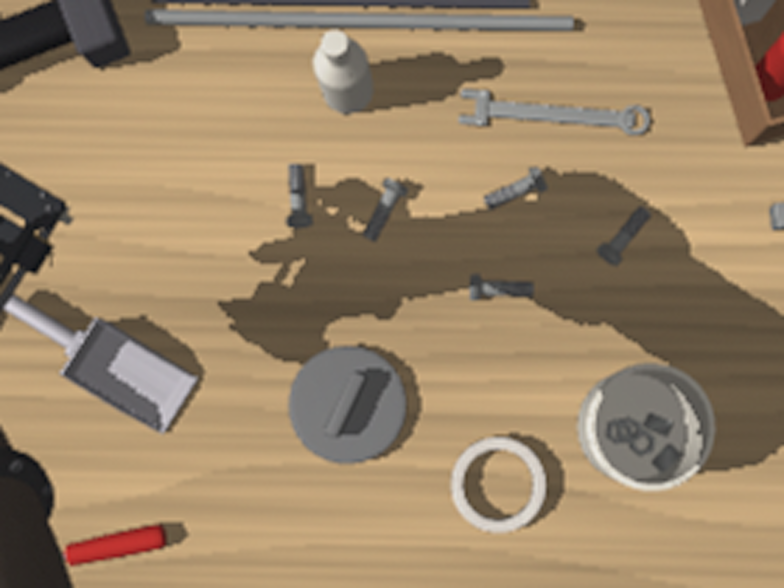

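```bash
python3 go.py .677 .0865 .08 -84.8 .677 .0865 .0105 -84.8
```

```text
15.0 p [0.5551 0.3229 0.2017] xyaw -30.0 z [ 0.004  0.005 -1.   ] F [-0.9  0.  -0.4] w 0.599 q [-0.5   0.49 -0.16  1.56  0.08  1.08 -1.21]
[0.4477, 0.2888, 0.2418] [-0.0056, 0.0023, 0.9127]
[0.4476, 0.2896, 0.3808] [-0.0056, 0.0023, 0.9127]
```

Call:
play_rows([
  [[0.04,0.026,0],[0,0,0.08],0.2],
  [[0.12,0.077,0.02],[0,0,0.22],0.2],
  [[0.2,0.129,0.05],[0,0,0.36],0.2],
  [[0.28,0.18,0.08],[0,0,0.5],0.2],
  [[0.35,0.226,0.12],[0,0,0.64],0.2],
  [[0.41,0.265,0.17],[0,0,0.78],0.2],
  [[0.44,0.284,0.21],[0,0,0.88],0.2],
  [[0.448,0.289,0.24],[-0.005,0.002,0.913],0.2],
  [[0.448,0.289,0.25],[-0.005,0.002,0.913],0.2],
  [[0.448,0.289,0.25],[-0.005,0.002,0.913],0.2],
])

```text
clock: 16.0
position: [0.6739, 0.0885, 0.0724]
ee_rot: [2.323, -2.108, -0.006]
force: [-0.3, 1.1, 0.4]
width: 0.603
```

```bash
python3 go.py .677 .0865 .0105 -84.8
```

```text
16.0 p [0.6739 0.0885 0.0724] xyaw -84.5 z [-0.006 -0.001 -1.   ] F [-0.3  1.1  0.4] w 0.603 q [-0.27  0.68  0.1   1.59 -0.08  0.89 -1.62]
[0.0046, -0.0066, 0.1237] [0.006, -0.0002, 0.0056]
```

Call:
play_rows([
  [[0.004,-0.006,0.04],[0.004,0,0.005],0.2],
  [[0.004,-0.006,0.08],[0.004,0,0.005],0.2],
  [[0.004,-0.006,0.11],[0.004,0,0.005],0.2],
  [[0.004,-0.006,0.122],[0.004,0,0.005],0.2],
  [[0.004,-0.006,0.122],[0.004,0,0.005],0.2],
  [[0.004,-0.006,0.122],[0.004,0,0.005],-0.5],
  [[0.004,-0.006,0.122],[0.004,0,0.005],-1],
  [[0.004,-0.006,0.122],[0.004,0,0.005],-1],
  [[0.004,-0.006,0.122],[0.004,0,0.005],-1],
  [[0.004,-0.006,0.122],[0.004,0,0.005],-1],
], newtons=40)

```text
clock: 17.0
position: [0.6784, 0.0846, 0.0129]
ee_rot: [-2.316, 2.123, -0.002]
force: [-0.2, 1.2, 1.1]
width: 0.217
```

Call:
play_rows([
  [[0,0,0],[0,0,0],-1],
  [[0,0,0],[0,0,0],-1],
  [[0,0,0],[0,0,0],-1],
  [[0,0,0],[0,0,0],-1],
])

```text
clock: 17.4
position: [0.6784, 0.0846, 0.0128]
ee_rot: [2.316, -2.123, 0.002]
force: [-0.7, 1.7, 4.5]
width: 0.165
```

```bash
python3 go.py .448 -.263 .2 -120
```

```text
17.4 p [0.6784 0.0846 0.0128] xyaw -85.0 z [ 0.001 -0.001 -1.   ] F [-0.7  1.7  4.5] w 0.165 q [-0.26  0.75  0.09  1.62 -0.09  0.78 -1.61]
[0.653, 0.5189, -0.3742] [-0.001, -0.0007, 0.5829]
```

Call:
play_rows([
  [[0,0,-0.06],[0,0,0],-1],
  [[0,0,-0.15],[0,0,0],-1],
  [[0.04,0.03,-0.24],[0,0,0.05],-1],
  [[0.1,0.08,-0.32],[0,0,0.12],-1],
  [[0.17,0.135,-0.37],[0,0,0.19],-1],
  [[0.24,0.19,-0.38],[0,0,0.26],-1],
  [[0.31,0.245,-0.38],[0,0,0.33],-1],
  [[0.38,0.3,-0.38],[0,0,0.4],-1],
  [[0.45,0.355,-0.38],[0,0,0.47],-1],
  [[0.52,0.41,-0.38],[0,0,0.53],-1],
])

```text
clock: 18.4
position: [0.4946, -0.1937, 0.2026]
ee_rot: [1.64, -2.678, 0.002]
force: [0.4, -1.0, -1.7]
width: 0.164
```

```bash
python3 go.py .448 -.263 .19 -120  .448 -.263 .13 -120
```

```text
18.4 p [ 0.4946 -0.1937  0.2026] xyaw -117.0 z [-0.    -0.001 -1.   ] F [ 0.4 -1.  -1.7] w 0.164 q [ 0.03  0.32  0.31  1.86 -0.11  0.98 -1.65]
[0.1657, 0.02, 0.0255] [-0.0005, -0.0012, 0.0495]
[0.1656, 0.0201, 0.1455] [-0.0005, -0.0012, 0.0495]
```

Call:
play_rows([
  [[0.08,0.01,0.01],[0,0,0.03],-1],
  [[0.14,0.016,0.03],[0,0,0.05],-1],
  [[0.16,0.02,0.07],[0,0,0.05],-1],
  [[0.166,0.02,0.11],[0,0,0.05],-1],
  [[0.166,0.02,0.14],[0,0,0.05],-1],
  [[0.166,0.02,0.145],[0,0,0.05],-1],
  [[0.166,0.02,0.145],[0,0,0.05],-0.3],
  [[0.166,0.02,0.145],[0,0,0.05],0],
  [[0.166,0.02,0.145],[0,0,0.05],0.1],
  [[0.166,0.02,0.1],[0,0,0.05],0.2],
])

```text
clock: 19.4
position: [0.4489, -0.261, 0.1518]
ee_rot: [1.574, -2.716, -0.002]
force: [0.6, -0.1, 0.5]
width: 0.459
```

```bash
python3 - <<'E'
from go import *
report()
from cell import eyes
im,d=eyes.get_image("side"); cv2.imwrite("pics/g9.png",crop(im,200,100,400,260,3))
E
python3 go.py .5876 -.1248 .1 -180
```

```text
19.4 p [ 0.4489 -0.261   0.1518] xyaw -119.8 z [-0.003 -0.    -1.   ] F [ 0.6 -0.1  0.5] w 0.459 q [ 0.16  0.36  0.34  1.95 -0.15  0.86 -1.51]
19.45 p [ 0.451  -0.2624  0.1563] xyaw -119.8 z [ 0.003 -0.002 -1.   ] F [ 1.4 -1.4  2.5] w 0.502 q [ 0.16  0.36  0.34  1.95 -0.15  0.86 -1.51]
[-0.3748, -0.0995, 0.1128] [-0.0036, 0.0015, 1.0025]
```

View pics/g9.png

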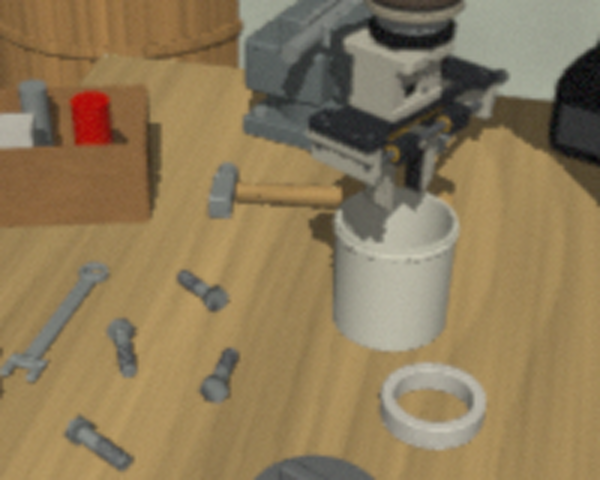

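```bash
python3 go.py  .643 -.2516 .08 -127.6
```

```text
19.45 p [ 0.451  -0.2624  0.1563] xyaw -119.8 z [ 0.003 -0.002 -1.   ] F [ 1.4 -1.4  2.5] w 0.502 q [ 0.16  0.36  0.34  1.95 -0.15  0.86 -1.51]
[-0.21, -0.3217, 0.1538] [-0.0038, -0.0002, 0.1292]
```

Call:
play_rows([
  [[0,0,-0.02],[0,0,0],0.2],
  [[-0.03,-0.045,-0.03],[0,0,0.03],0.2],
  [[-0.075,-0.115,-0.03],[0,0,0.06],0.2],
  [[-0.12,-0.185,-0.02],[0,0,0.1],0.2],
  [[-0.165,-0.255,0.02],[0,0,0.13],0.2],
  [[-0.2,-0.31,0.08],[0,0,0.13],0.2],
  [[-0.21,-0.322,0.13],[0,0,0.13],0.2],
  [[-0.21,-0.322,0.155],[0,0,0.13],0.2],
  [[-0.21,-0.322,0.155],[0,0,0.13],0.2],
])

```text
clock: 20.35
position: [0.6401, -0.2506, 0.0737]
ee_rot: [1.384, -2.816, -0.002]
force: [-0.6, -0.4, 0.2]
width: 0.599
```

```bash
python3 go.py  .643 -.2516 .01 -127.6;  python3 - <<'E'
from cell import eyes
from h import *
im,d=eyes.get_image("side"); cv2.imwrite("pics/g10.png",crop(im,180,100,380,260,3))
E
```

```text
20.35 p [ 0.6401 -0.2506  0.0737] xyaw -127.6 z [-0.003 -0.    -1.   ] F [-0.6 -0.4  0.2] w 0.599 q [ 0.1   0.7   0.32  1.58 -0.26  0.9  -1.72]
[-0.0024, -0.0061, 0.1275] [0.0023, -0.0024, -0.0008]
```

View pics/g10.png

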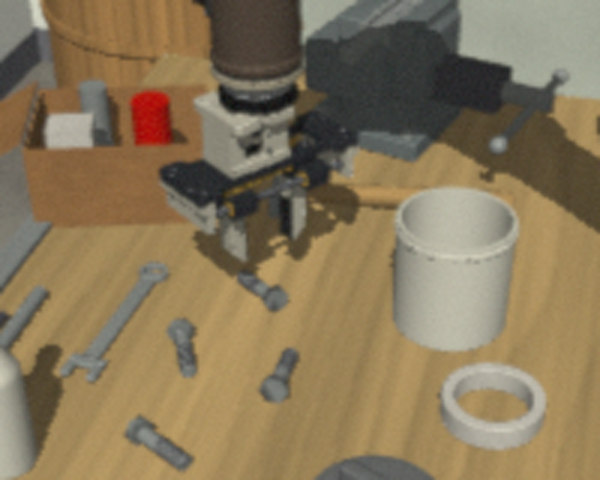

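Call:
play_rows([
  [[-0.002,-0.006,0.04],[0,0,0],0.2],
  [[-0.002,-0.006,0.08],[0,0,0],0.2],
  [[-0.002,-0.006,0.11],[0,0,0],0.2],
  [[-0.002,-0.006,0.127],[0,0,0],0.1],
  [[-0.002,-0.006,0.127],[0,0,0],0],
  [[-0.002,-0.006,0.127],[0,0,0],-0.5],
  [[-0.002,-0.006,0.127],[0,0,0],-1],
  [[-0.002,-0.006,0.127],[0,0,0],-1],
  [[-0.002,-0.006,0.127],[0,0,0],-1],
  [[-0.002,-0.006,0.127],[0,0,0],-1],
])

```text
clock: 21.4
position: [0.6452, -0.2521, 0.0124]
ee_rot: [-1.386, 2.819, -0.003]
force: [-0.2, 0.4, 1.6]
width: 0.163
```

Call:
play_rows([
  [[0,0,0],[0,0,0],-1],
  [[0,0,0],[0,0,0],-1],
  [[0,0,0],[0,0,0],-1],
])

```text
clock: 21.7
position: [0.6452, -0.2521, 0.0123]
ee_rot: [-1.386, 2.819, -0.003]
force: [-1.0, 0.2, 4.3]
width: 0.158
```

```bash
python3 go.py  .448 -.263 .19 -120 .448 -.263 .13 -120
```

```text
21.7 p [ 0.6452 -0.2521  0.0123] xyaw -127.6 z [ 0.001 -0.001 -1.   ] F [-1.   0.2  4.3] w 0.158 q [ 0.11  0.78  0.3   1.6  -0.29  0.8  -1.7 ]
[0.2583, 0.2984, -0.3558] [-0.0016, -0.0006, -0.1272]
[0.2582, 0.2986, -0.2358] [-0.0016, -0.0006, -0.1272]
```

Call:
play_rows([
  [[0,0,-0.06],[0,0,0],-1],
  [[0,0,-0.15],[0,0,0],-1],
  [[0.01,0.01,-0.24],[0,0,0],-1],
  [[0.05,0.06,-0.32],[0,0,0],-1],
  [[0.095,0.11,-0.36],[0,0,0],-1],
  [[0.14,0.165,-0.36],[0,0,0],-1],
  [[0.185,0.215,-0.36],[0,0,0],-1],
  [[0.225,0.26,-0.36],[0,0,0],-1],
  [[0.25,0.29,-0.34],[0,0,0],-1],
  [[0.258,0.298,-0.3],[0,0,0],-1],
])

```text
clock: 22.7
position: [0.4461, -0.2637, 0.1626]
ee_rot: [-1.383, 2.82, -0.004]
force: [0.1, -0.3, -0.8]
width: 0.159
```

```bash
python3 go.py  .448 -.263 .13 -127.6
```

```text
22.7 p [ 0.4461 -0.2637  0.1626] xyaw -127.8 z [ 0.002 -0.002 -1.   ] F [ 0.1 -0.3 -0.8] w 0.159 q [ 0.13  0.35  0.38  1.95 -0.17  0.87 -1.63]
[-0.0034, -0.0019, 0.0652] [-0.0023, -0.0002, -0.0026]
```

Call:
play_rows([
  [[0,0,0.04],[0,0,0],-1],
  [[-0.003,-0.002,0.065],[0,0,0],-1],
  [[-0.003,-0.002,0.065],[0,0,0],-0.4],
  [[-0.003,-0.002,0.065],[0,0,0],0],
  [[-0.003,-0.002,0.065],[0,0,0],0],
  [[-0.003,-0.002,0.04],[0,0,0],0.2],
  [[-0.003,-0.002,-0.03],[0,0,0],0.2],
  [[-0.003,-0.002,-0.06],[0,0,0],0.2],
])

```text
clock: 23.5
position: [0.4509, -0.2633, 0.1956]
ee_rot: [-1.384, 2.817, -0.007]
force: [-0.0, 0.1, -0.4]
width: 0.592
```

```bash
python3 go.py  .67 -.0043 .08 -116; python3 bolts.py b2 2>/dev/null| grep -v nan
```

```text
23.5 p [ 0.4509 -0.2633  0.1956] xyaw -127.7 z [ 0.004 -0.003 -1.   ] F [-0.   0.1 -0.4] w 0.592 q [ 0.12  0.31  0.4   1.9  -0.14  0.95 -1.65]
[-0.6779, -0.0292, 0.2314] [-0.0048, -0.0004, -0.1944]
77 [170 118] origin [0.8233 0.2833] axis(head->tip) 113.8 len 0.049 widths [0.023 0.006] zmax 0.038
53 [256 136] origin [0.7743 0.0295] axis(head->tip) 97.5 len 0.052 widths [0.015 0.014] zmax 0.038
81 [303 137] origin [ 0.778  -0.1024] axis(head->tip) 17.7 len 0.055 widths [0.017 0.012] zmax 0.012
61 [336 140] origin [ 0.7702 -0.2043] axis(head->tip) -80.9 len 0.062 widths [0.017 0.01 ] zmax 0.012
64 [354 142] origin [ 0.7713 -0.2511] axis(head->tip) 119.2 len 0.047 widths [0.02  0.008] zmax 0.011
140 [315 167] origin [ 0.6901 -0.1378] axis(head->tip) 116.6 len 0.065 widths [0.025 0.015] zmax 0.023
139 [267 173] origin [ 0.6666 -0.0029] axis(head->tip) 153.6 len 0.065 widths [0.025 0.015] zmax 0.025
140 [308 202] origin [ 0.5876 -0.1263] axis(head->tip) -89.8 len 0.064 widths [0.026 0.018] zmax 0.024
29 [339 254] origin [ 0.4363 -0.2086] axis(head->tip) -0.1 len 0.07 widths [0.012 0.009] zmax 0.038
can [ 0.4492 -0.2652  0.057 ] 70
```

View pics/b2.png

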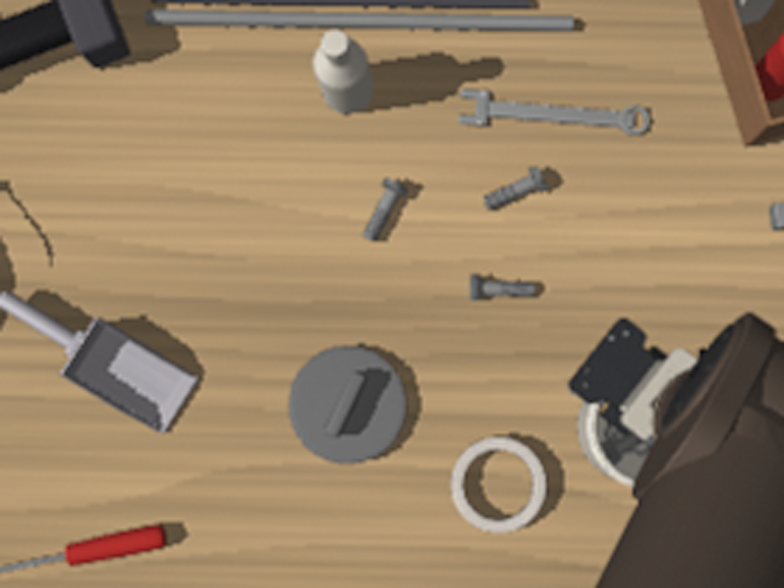

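Call:
play_rows([
  [[-0.05,-0.002,-0.01],[0,0,-0.02],0.2],
  [[-0.14,-0.006,-0.01],[0,0,-0.05],0.2],
  [[-0.23,-0.01,0],[0,0,-0.08],0.2],
  [[-0.32,-0.014,0.02],[0,0,-0.11],0.2],
  [[-0.41,-0.018,0.05],[0,0,-0.14],0.2],
  [[-0.5,-0.022,0.09],[0,0,-0.17],0.2],
  [[-0.59,-0.026,0.14],[0,0,-0.19],0.2],
  [[-0.65,-0.028,0.19],[0,0,-0.19],0.2],
  [[-0.677,-0.029,0.24],[0,0,-0.19],0.2],
  [[-0.677,-0.029,0.24],[0,0,-0.19],0.2],
])

```text
clock: 24.55
position: [0.667, -0.0001, 0.0688]
ee_rot: [1.663, -2.661, -0.003]
force: [-1.2, -0.1, -0.1]
width: 0.602
```

```bash
python3 go.py  .67 -.0046 .01 -116.2
```

```text
24.55 p [ 6.67e-01 -1.00e-04  6.88e-02] xyaw -116.0 z [-0.004 -0.001 -1.   ] F [-1.2 -0.1 -0.1] w 0.602 q [-0.23  0.67  0.24  1.64 -0.2   0.86 -1.94]
[0.0052, -0.0097, 0.1176] [0.0033, -0.0022, 0.0032]
```

Call:
play_rows([
  [[0.005,-0.009,0.04],[0,0,0],0.2],
  [[0.005,-0.009,0.08],[0,0,0],0.2],
  [[0.005,-0.009,0.105],[0,0,0],0.2],
  [[0.005,-0.009,0.117],[0,0,0],0.1],
  [[0.005,-0.009,0.117],[0,0,0],0],
  [[0.005,-0.009,0.117],[0,0,0],-0.5],
  [[0.005,-0.009,0.117],[0,0,0],-1],
  [[0.005,-0.009,0.117],[0,0,0],-1],
  [[0.005,-0.009,0.117],[0,0,0],-1],
  [[0.005,-0.009,0.117],[0,0,0],-1],
])

```text
clock: 25.55
position: [0.6715, -0.0073, 0.0137]
ee_rot: [-1.659, 2.667, -0.002]
force: [1.0, 2.2, 3.6]
width: 0.162
```

Call:
play_rows([
  [[0,0,0],[0,0,0],-1],
  [[0,0,0],[0,0,0],-1],
  [[0,0,0],[0,0,0],-1],
])

```text
clock: 25.85
position: [0.6715, -0.0073, 0.0136]
ee_rot: [-1.659, 2.667, -0.002]
force: [1.1, 2.3, 5.4]
width: 0.159
```

```bash
python3 go.py  .448 -.263 .19 -116 .448 -.263 .13 -116
```

```text
25.85 p [ 0.6715 -0.0073  0.0136] xyaw -116.2 z [ 0.001 -0.001 -1.   ] F [1.1 2.3 5.4] w 0.159 q [-0.21  0.74  0.22  1.66 -0.22  0.76 -1.92]
[0.6563, 0.1744, -0.3529] [-0.0016, -0.0002, -0.0037]
[0.6562, 0.1746, -0.2329] [-0.0016, -0.0002, -0.0037]
```

Call:
play_rows([
  [[0,0,-0.06],[0,0,0],-1],
  [[0,0,-0.15],[0,0,0],-1],
  [[0.04,0.01,-0.24],[0,0,0],-1],
  [[0.11,0.03,-0.32],[0,0,0],-1],
  [[0.19,0.05,-0.36],[0,0,0],-1],
  [[0.28,0.074,-0.36],[0,0,0],-1],
  [[0.37,0.098,-0.36],[0,0,0],-1],
  [[0.46,0.122,-0.36],[0,0,0],-1],
  [[0.54,0.144,-0.36],[0,0,0],-1],
  [[0.61,0.162,-0.36],[0,0,0],-1],
])

```text
clock: 26.85
position: [0.4607, -0.2469, 0.193]
ee_rot: [1.656, -2.668, 0.001]
force: [0.1, -0.1, -1.8]
width: 0.163
```

```bash
python3 go.py  .448 -.263 .13 -116
```

```text
26.85 p [ 0.4607 -0.2469  0.193 ] xyaw -116.3 z [-0.001 -0.001 -1.   ] F [ 0.1 -0.1 -1.8] w 0.163 q [ 0.12  0.31  0.34  1.9  -0.13  0.95 -1.51]
[0.0399, 0.0085, 0.1261] [0.0003, -0.0015, -0.0056]
```

Call:
play_rows([
  [[0.025,0.006,0.03],[0,0,0],-1],
  [[0.04,0.009,0.08],[0,0,0],-1],
  [[0.04,0.009,0.12],[0,0,0],-1],
  [[0.04,0.009,0.126],[0,0,0],-1],
  [[0.04,0.009,0.126],[0,0,0],-0.4],
  [[0.04,0.009,0.126],[0,0,0],0],
  [[0.04,0.009,0.126],[0,0,0],0.1],
  [[0.04,0.009,0.1],[0,0,0],0.2],
  [[0.04,0.009,0.03],[0,0,0],0.2],
  [[0.04,0.009,0],[0,0,0],0.2],
])

```text
clock: 27.85
position: [0.4516, -0.2619, 0.1971]
ee_rot: [-1.658, 2.666, -0.007]
force: [0.5, 0.4, 0.0]
width: 0.588
```

```bash
python3 bolts.py b3 2>/dev/null| grep -v nan;python3 go.py  .692 -.1415 .08 -153.3
```

```text
74 [169 119] origin [0.8224 0.2845] axis(head->tip) 112.0 len 0.048 widths [0.028 0.007] zmax 0.038
53 [255 136] origin [0.7733 0.0311] axis(head->tip) -62.0 len 0.05 widths [0.011 0.011] zmax 0.039
65 [302 137] origin [ 0.7792 -0.1012] axis(head->tip) 171.4 len 0.051 widths [0.014 0.007] zmax 0.011
62 [324 139] origin [ 0.7767 -0.1645] axis(head->tip) 100.2 len 0.071 widths [0.015 0.007] zmax 0.011
140 [315 167] origin [ 0.69   -0.1377] axis(head->tip) 116.8 len 0.064 widths [0.026 0.015] zmax 0.024
141 [308 202] origin [ 0.5877 -0.1263] axis(head->tip) -90.8 len 0.064 widths [0.026 0.017] zmax 0.023
59 [188 228] origin [0.5099 0.2208] axis(head->tip) 60.2 len 0.083 widths [0.017 0.005] zmax 0.038
can [ 0.4482 -0.263   0.0552] 63
27.9 p [ 0.4525 -0.2623  0.1987] xyaw -116.3 z [ 0.007 -0.004 -1.   ] F [0.7 0.2 1.6] w 0.597 q [ 0.15  0.3   0.35  1.9  -0.13  0.95 -1.47]
[-0.4287, -0.3209, 0.2397] [-0.0072, 0.002, 0.6175]
```

View pics/b3.png

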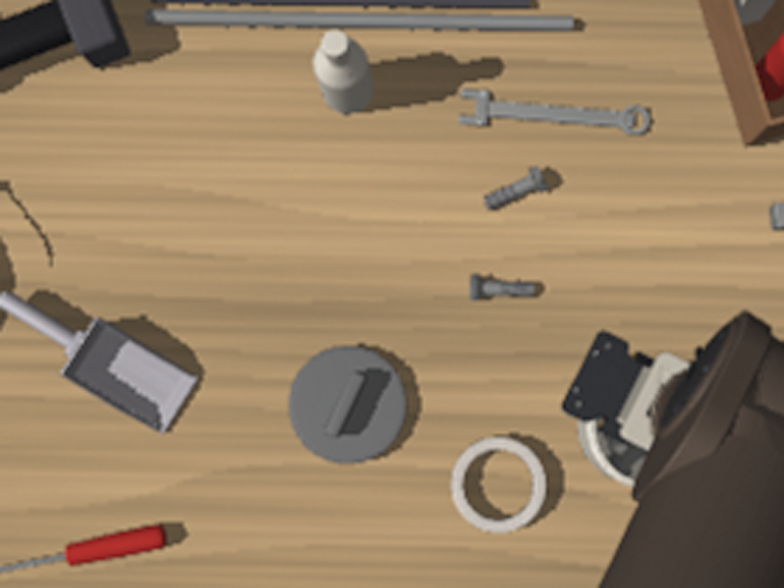

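Call:
play_rows([
  [[-0.03,-0.023,-0.01],[0,0,0.05],0],
  [[-0.09,-0.068,-0.01],[0,0,0.14],0],
  [[-0.16,-0.12,0],[0,0,0.24],0],
  [[-0.23,-0.172,0.02],[0,0,0.34],0],
  [[-0.3,-0.225,0.06],[0,0,0.44],0],
  [[-0.36,-0.27,0.11],[0,0,0.53],0],
  [[-0.41,-0.307,0.17],[0,0,0.6],0],
  [[-0.428,-0.321,0.22],[-0.005,0.002,0.618],0],
  [[-0.428,-0.321,0.24],[-0.005,0.002,0.618],0],
  [[-0.428,-0.321,0.24],[-0.005,0.002,0.618],0],
])

```text
clock: 28.9
position: [0.6879, -0.1405, 0.0724]
ee_rot: [0.724, -3.05, -0.004]
force: [-0.9, 0.2, 0.7]
width: 0.502
```

```bash
python3 go.py  .692 -.1413 .01 -153.3
```

```text
28.9 p [ 0.6879 -0.1405  0.0724] xyaw -153.3 z [-0.007  0.001 -1.   ] F [-0.9  0.2  0.7] w 0.502 q [-0.12  0.74  0.41  1.54 -0.34  0.94 -2.28]
[-0.0074, -0.0056, 0.1248] [0.0037, -0.006, 0.0004]
```

Call:
play_rows([
  [[-0.005,-0.004,0.04],[0.003,-0.004,0],0],
  [[-0.005,-0.004,0.08],[0.003,-0.004,0],0],
  [[-0.005,-0.004,0.11],[0.003,-0.004,0],0],
  [[-0.005,-0.004,0.124],[0.003,-0.004,0],0],
  [[-0.005,-0.004,0.124],[0.003,-0.004,0],0],
  [[-0.005,-0.004,0.124],[0.003,-0.004,0],-0.5],
  [[-0.005,-0.004,0.124],[0.003,-0.004,0],-1],
  [[-0.005,-0.004,0.124],[0.003,-0.004,0],-1],
  [[-0.005,-0.004,0.124],[0.003,-0.004,0],-1],
  [[-0.005,-0.004,0.124],[0.003,-0.004,0],-1],
])

```text
clock: 29.9
position: [0.6922, -0.1409, 0.0117]
ee_rot: [-0.725, 3.056, -0.001]
force: [0.0, 0.5, 2.2]
width: 0.163
```

Call:
play_rows([
  [[0,0,0],[0,0,0],-1],
  [[0,0,0],[0,0,0],-1],
])

```text
clock: 30.1
position: [0.6923, -0.1409, 0.0117]
ee_rot: [-0.725, 3.056, -0.0]
force: [-0.2, 0.4, 3.0]
width: 0.158
```

```bash
python3 go.py  .448 -.263 .19 -116 .448 -.263 .13 -116
```

```text
30.1 p [ 0.6923 -0.1409  0.0117] xyaw -153.3 z [ 0.001 -0.    -1.   ] F [-0.2  0.4  3. ] w 0.158 q [-0.1   0.81  0.38  1.57 -0.37  0.83 -2.25]
[0.5458, 0.001, -0.3572] [-0.0008, 0.0007, -0.6219]
[0.5459, 0.0011, -0.2372] [-0.0008, 0.0007, -0.6219]
```

Call:
play_rows([
  [[0,0,-0.06],[0,0,0],-1],
  [[0,0,-0.15],[0,0,0],-1],
  [[0.03,0,-0.24],[0,0,-0.1],-1],
  [[0.09,0,-0.32],[0,0,-0.2],-1],
  [[0.16,0,-0.36],[0,0,-0.3],-1],
  [[0.24,0,-0.36],[0,0,-0.4],-1],
  [[0.32,0,-0.36],[0,0,-0.5],-1],
  [[0.4,0,-0.36],[0,0,-0.6],-1],
  [[0.47,0.001,-0.36],[0,0,-0.7],-1],
  [[0.52,0.001,-0.36],[0,0,-0.8],-1],
])

```text
clock: 31.1
position: [0.4565, -0.2584, 0.1911]
ee_rot: [1.908, -2.495, -0.0]
force: [1.4, -0.7, -1.8]
width: 0.16
```

```bash
python3 go.py  .448 -.263 .13 -95
```

```text
31.1 p [ 0.4565 -0.2584  0.1911] xyaw -105.2 z [-0.001 -0.    -1.   ] F [ 1.4 -0.7 -1.8] w 0.16 q [ 0.19  0.32  0.29  1.89 -0.11  0.95 -1.31]
[0.0134, 0.014, 0.1222] [0.0005, -0.0002, -0.1698]
```

Call:
play_rows([
  [[0.01,0.01,0.04],[0,0,-0.05],-1],
  [[0.012,0.013,0.09],[0,0,-0.12],-1],
  [[0.012,0.013,0.12],[0,0,-0.17],-1],
  [[0.012,0.013,0.122],[0,0,-0.17],-1],
  [[0.012,0.013,0.122],[0,0,-0.17],-0.4],
  [[0.012,0.013,0.122],[0,0,-0.17],0],
  [[0.012,0.013,0.122],[0,0,-0.17],0.1],
  [[0.012,0.013,0.09],[0,0,-0.17],0.2],
  [[0.012,0.013,0.02],[0,0,-0.3],0.2],
  [[0.012,0.013,0],[0,0,-0.43],0.2],
])

```text
clock: 32.1
position: [0.4531, -0.262, 0.1947]
ee_rot: [-2.419, 2.002, -0.008]
force: [1.0, -0.6, -0.6]
width: 0.592
```

```bash
python3 bolts.py b4 2>/dev/null| grep -v nan;python3 go.py  .5877 -.1225 .08 -0.7
```

```text
78 [170 118] origin [0.8236 0.2819] axis(head->tip) 113.3 len 0.052 widths [0.021 0.006] zmax 0.039
54 [256 136] origin [0.7733 0.0294] axis(head->tip) 96.1 len 0.052 widths [0.016 0.013] zmax 0.039
106 [305 138] origin [ 0.7769 -0.1153] axis(head->tip) -90.6 len 0.07 widths [0.048 0.016] zmax 0.011
34 [406 133] origin [ 0.7917 -0.4073] axis(head->tip) 85.2 len 0.037 widths [0.005 0.   ] zmax 0.038
140 [308 202] origin [ 0.5875 -0.1263] axis(head->tip) -89.7 len 0.064 widths [0.026 0.017] zmax 0.025
can [ 0.449  -0.2637  0.0563] 74
32.15 p [ 0.4534 -0.2622  0.1952] xyaw -78.8 z [ 0.006 -0.003 -1.   ] F [ 1.  -1.2  1.6] w 0.597 q [ 0.28  0.31  0.18  1.89 -0.07  0.95 -0.88]
[-0.2225, -0.3167, 0.2313] [-0.0019, -0.0065, -1.3009]
```

View pics/b4.png

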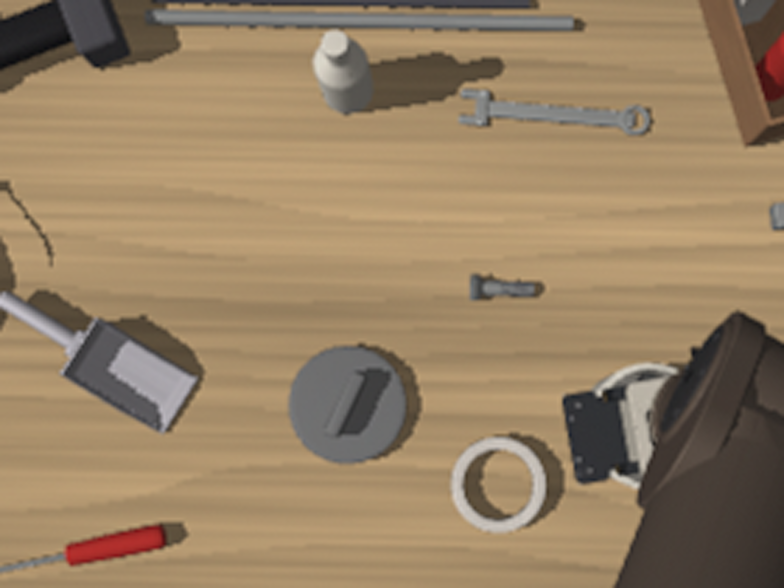

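Call:
play_rows([
  [[-0.02,-0.03,-0.01],[0,0,-0.13],0.2],
  [[-0.05,-0.075,-0.01],[0,0,-0.27],0.2],
  [[-0.09,-0.13,0],[0,0,-0.41],0.2],
  [[-0.13,-0.185,0.01],[0,0,-0.55],0.2],
  [[-0.17,-0.24,0.03],[0,0,-0.69],0.2],
  [[-0.2,-0.285,0.06],[0,0,-0.83],0.2],
  [[-0.22,-0.315,0.1],[0,0,-0.97],0.2],
  [[-0.222,-0.317,0.13],[0,0,-1],0.2],
])

```text
clock: 32.95
position: [0.5887, -0.1202, 0.125]
ee_rot: [-3.096, 0.523, -0.001]
force: [0.0, 0.0, -0.2]
width: 0.6
```

```bash
python3 go.py  .5877 -.1225 .06 -0.7
```

```text
32.95 p [ 0.5887 -0.1202  0.125 ] xyaw -19.2 z [ 0.001  0.002 -1.   ] F [ 0.   0.  -0.2] w 0.6 q [ 0.18  0.51 -0.09  1.75  0.06  0.88 -0.27]
[-0.0005, 0.0053, 0.1299] [-0.0017, -0.0007, -0.3081]
```

Call:
play_rows([
  [[0,0.003,0.05],[0,0,-0.14],0.2],
  [[0,0.003,0.1],[0,0,-0.28],0.2],
  [[0,0.003,0.13],[0,0,-0.308],0.2],
  [[0,0.003,0.13],[0,0,-0.308],0.2],
])

```text
clock: 33.35
position: [0.5852, -0.1246, 0.0592]
ee_rot: [-3.141, 0.035, 0.005]
force: [-0.2, -0.2, -0.6]
width: 0.603
```

```bash
python3 go.py  .5877 -.1225 .01 -0.7
```

```text
33.35 p [ 0.5852 -0.1246  0.0592] xyaw -1.3 z [-0.003  0.001 -1.   ] F [-0.2 -0.2 -0.6] w 0.603 q [ 0.23  0.59 -0.16  1.8   0.13  0.76 -0.02]
[0.0053, -0.0043, 0.0983] [-0.0005, 0.0032, -0.0097]
```

Call:
play_rows([
  [[0.003,-0.003,0.03],[0,0,0],0.2],
  [[0.003,-0.003,0.07],[0,0,-0.01],0.2],
  [[0.003,-0.003,0.098],[0,0,-0.01],0.2],
  [[0.003,-0.003,0.098],[0,0,-0.01],0],
  [[0.003,-0.003,0.098],[0,0,-0.01],-0.5],
  [[0.003,-0.003,0.098],[0,0,-0.01],-1],
  [[0.003,-0.003,0.098],[0,0,-0.01],-1],
  [[0.003,-0.003,0.098],[0,0,-0.01],-1],
  [[0.003,-0.003,0.098],[0,0,-0.01],-1],
  [[0.003,-0.003,0.098],[0,0,-0.01],-1],
])

```text
clock: 34.35
position: [0.5886, -0.1234, 0.0127]
ee_rot: [3.141, -0.012, 0.002]
force: [-0.1, 0.1, 3.0]
width: 0.161
```

Call:
play_rows([
  [[0,0,0],[0,0,0],-1],
  [[0,0,0],[0,0,0],-1],
  [[0,0,0],[0,0,0],-1],
])

```text
clock: 34.65
position: [0.5886, -0.1233, 0.0127]
ee_rot: [3.141, -0.012, 0.002]
force: [-1.2, 0.5, 5.2]
width: 0.161
```

```bash
python3 go.py  .448 -.263 .19 -30 .448 -.263 .13 -30
```

```text
34.65 p [ 0.5886 -0.1233  0.0127] xyaw -0.4 z [ 0.001 -0.    -1.   ] F [-1.2  0.5  5.2] w 0.161 q [ 0.22  0.66 -0.15  1.83  0.15  0.67 -0.03]
[-0.2786, 0.2816, -0.3549] [-0.0001, -0.0012, 0.4926]
[-0.2788, 0.2815, -0.2349] [-0.0001, -0.0012, 0.4926]
```

Call:
play_rows([
  [[0,0,-0.06],[0,0,0],-1],
  [[0,0,-0.15],[0,0,0],-1],
  [[0,0,-0.24],[0,0,0.1],-1],
  [[-0.05,0.05,-0.32],[0,0,0.2],-1],
  [[-0.1,0.1,-0.36],[0,0,0.3],-1],
  [[-0.15,0.15,-0.36],[0,0,0.4],-1],
  [[-0.2,0.2,-0.36],[0,0,0.49],-1],
  [[-0.25,0.25,-0.36],[0,0,0.49],-1],
  [[-0.277,0.28,-0.36],[0,0,0.49],-1],
  [[-0.277,0.28,-0.31],[0,0,0.49],-1],
])

```text
clock: 35.65
position: [0.4476, -0.2661, 0.1692]
ee_rot: [3.031, -0.816, 0.007]
force: [1.7, 0.3, -0.6]
width: 0.16
```

```bash
python3 go.py  .448 -.263 .13 -30
```

```text
35.65 p [ 0.4476 -0.2661  0.1692] xyaw -30.1 z [ 0.004 -0.004 -1.   ] F [ 1.7  0.3 -0.6] w 0.16 q [ 0.45  0.33 -0.02  1.91  0.01  0.89 -0.1 ]
[-0.0028, -0.0058, 0.0785] [0.0011, -0.0049, -0.0023]
```

Call:
play_rows([
  [[-0.002,-0.004,0.04],[0,0,0],-1],
  [[-0.002,-0.004,0.078],[0,0,0],-1],
  [[-0.002,-0.004,0.078],[0,0,0],-0.4],
  [[-0.002,-0.004,0.078],[0,0,0],0],
  [[-0.002,-0.004,0.078],[0,0,0],0.1],
  [[-0.002,-0.004,0.04],[0,0,0],0.2],
  [[-0.002,-0.004,-0.04],[0,0,0],0.2],
  [[-0.002,-0.004,-0.1],[0,0,0],0.2],
  [[-0.002,-0.004,-0.1],[0,0,0],0.2],
])

```text
clock: 36.55
position: [0.4514, -0.2612, 0.2225]
ee_rot: [3.034, -0.809, 0.015]
force: [0.9, 0.2, 0.6]
width: 0.598
```

```bash
python3 go.py  .465 .03 .2 -114 .465 .03 .2 66
```

```text
36.55 p [ 0.4514 -0.2612  0.2225] xyaw -29.8 z [ 0.009 -0.004 -1.   ] F [0.9 0.2 0.6] w 0.598 q [ 0.44  0.28 -0.02  1.85  0.01  1.01 -0.11]
[-0.2666, -0.5186, 0.043] [-0.0075, -0.0067, 1.4026]
[-0.2666, -0.5186, 0.043] [0.0069, -0.0077, -1.5974]
```

Call:
play_rows([
  [[-0.02,-0.04,0],[0,0,0.12],0.3],
  [[-0.06,-0.12,0],[0,0,0.25],0.3],
  [[-0.1,-0.2,0],[0,0,0.38],0.3],
  [[-0.14,-0.28,0],[0,0,0.5],0.3],
  [[-0.18,-0.36,0],[0,0,0.62],0.3],
  [[-0.22,-0.43,0],[0,0,0.74],0.3],
  [[-0.25,-0.49,0.02],[0,0,0.86],0.3],
  [[-0.266,-0.518,0.04],[-0.004,-0.006,0.98],0.3],
  [[-0.266,-0.518,0.04],[-0.004,-0.006,1],0.3],
])

```text
clock: 37.45
position: [0.4617, 0.0336, 0.1966]
ee_rot: [2.225, -2.215, -0.012]
force: [-0.3, -0.4, -0.7]
width: 0.646
```

```bash
python3 go.py  .465 .03 .1 -114;  python3 - <<'E'
from cell import eyes
from h import *
im,d=eyes.get_image("side"); cv2.imwrite("pics/g11.png",crop(im,200,80,450,280,3))
im,d=eyes.get_image("top"); cv2.imwrite("pics/g11t.png",crop(im,130,100,410,310,2.8))
cv2.imwrite("pics/g11c.png",crop(im,330,220,400,290,8))
E
for i in 1; do python3 bolts.py b5 2>/dev/null|grep can; done
```

```text
37.45 p [0.4617 0.0336 0.1966] xyaw -89.8 z [-0.007  0.004 -1.   ] F [-0.3 -0.4 -0.7] w 0.646 q [-0.14  0.22 -0.05  2.    0.01  0.93 -1.76]
[0.0081, -0.0079, 0.1931] [0.0073, 0.0022, 0.404]
can [ 0.4489 -0.2642  0.0562] 268
```

View pics/g11t.png

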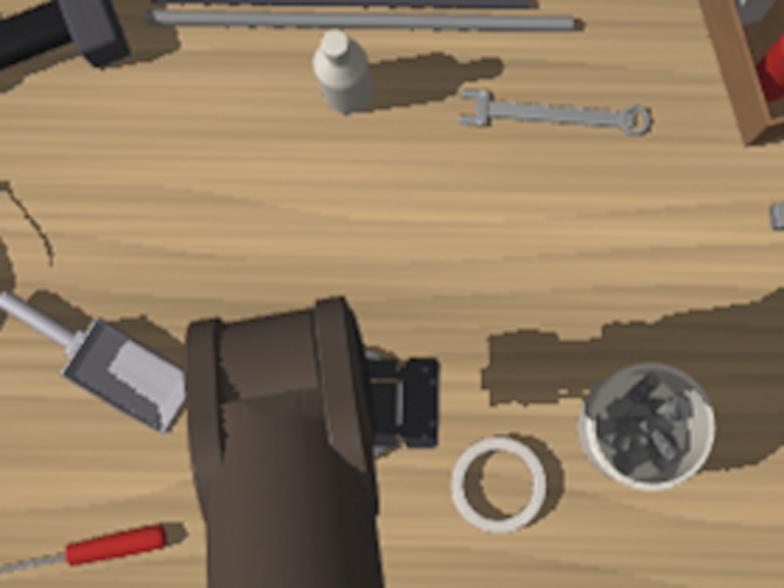

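View pics/g11.png

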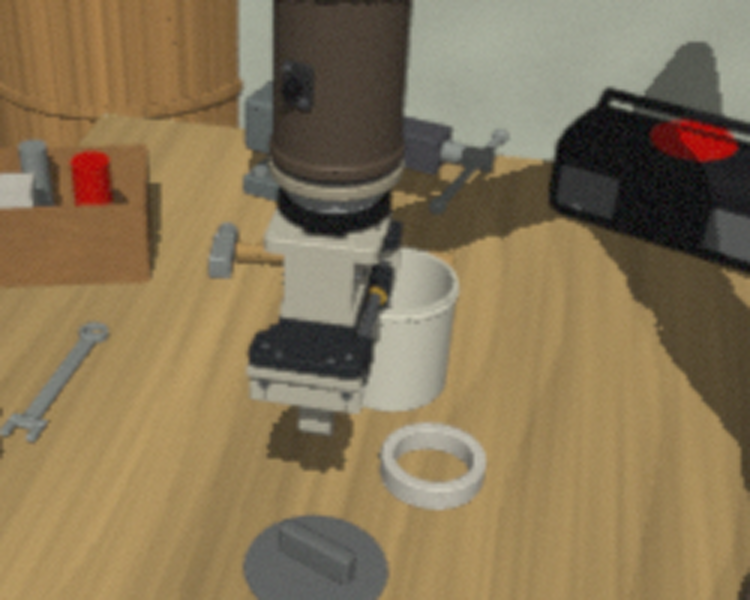

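View pics/g11c.png

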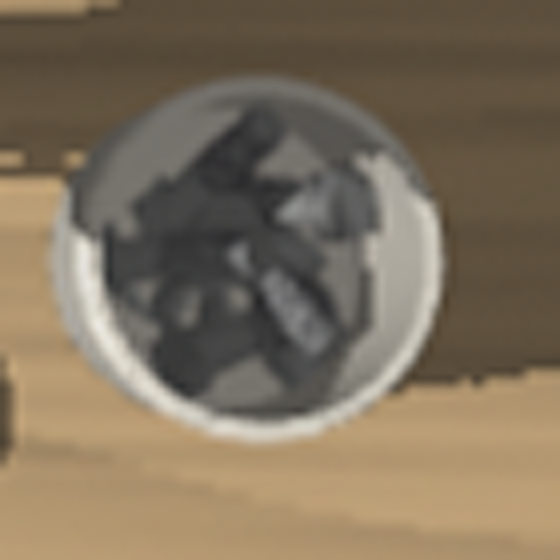

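```bash
python3 - <<'E'
from cell import eyes
from loc import *
im,d=eyes.get_image("top"); P=cloud(eyes.get_calibration("top"),d)
q=P[np.hypot(P[...,0]-.449,P[...,1]+.264)<.045]; print("content z",np.percentile(q[:,2],[50,90,99,100]))
im,d=eyes.get_image("side"); Q=cloud(eyes.get_calibration("side"),d)
q=box(Q,.38,.58,-.05,.12,.036,.06); a=line(q)[:2]; t=(q[:,:2]-q[:,:2].mean(0))@a; print("bar",a,np.degrees(np.arctan2(a[1],a[0])),q[:,:2].mean(0)+a*(t.max()+t.min())/2)
q=box(Q,.38,.58,-.05,.12,.012,.024); print("lid",circ(q))
E
```

```text
content z [0.0402508  0.06052467 0.06853983 0.07131459]
bar [ 0.9199954  -0.39192903] -23.074583 [0.46603605 0.03482062]
lid [0.46384969 0.02924727 0.04684917]
```

Call:
play_rows([
  [[0.006,-0.006,0.05],[0.004,0.002,0.13],0.2],
  [[0.006,-0.006,0.12],[0.004,0.002,0.26],0.2],
  [[0.006,-0.006,0.18],[0.004,0.002,0.39],0.2],
  [[0.006,-0.006,0.22],[0.004,0.002,0.4],0.2],
  [[0.006,-0.006,0.24],[0.004,0.002,0.4],0.2],
  [[0.006,-0.006,0.24],[0.004,0.002,0.4],0.2],
])

```text
clock: 38.3
position: [0.4641, 0.0275, 0.0766]
ee_rot: [1.713, -2.629, -0.003]
force: [0.4, -0.4, 0.5]
width: 0.602
```

```bash
python3 go.py  .465 .03 .032 -113.7
```

```text
38.3 p [0.4641 0.0275 0.0766] xyaw -113.8 z [-0.004 -0.    -1.   ] F [ 0.4 -0.4  0.5] w 0.602 q [-0.19  0.39  0.03  2.13 -0.02  0.62 -2.14]
[-0.0055, 0.0001, 0.0891] [0.0033, -0.0017, -0.0019]
```

Call:
play_rows([
  [[-0.004,0,0.03],[0.003,-0.002,0],0.2],
  [[-0.004,0,0.06],[0.003,-0.002,0],0.2],
  [[-0.004,0,0.08],[0.003,-0.002,0],0.2],
  [[-0.004,0,0.089],[0.003,-0.002,0],0.1],
  [[-0.004,0,0.089],[0.003,-0.002,0],0],
  [[-0.004,0,0.089],[0.003,-0.002,0],-0.5],
  [[-0.004,0,0.089],[0.003,-0.002,0],-1],
  [[-0.004,0,0.089],[0.003,-0.002,0],-1],
  [[-0.004,0,0.089],[0.003,-0.002,0],-1],
  [[-0.004,0,0.089],[0.003,-0.002,0],-1],
], newtons=55)

```text
clock: 39.3
position: [0.4654, 0.0302, 0.0329]
ee_rot: [-1.714, 2.63, -0.0]
force: [-0.8, 0.3, 2.4]
width: 0.174
```

Call:
play_rows([
  [[0,0,0],[0,0,0],-1],
  [[0,0,0],[0,0,0],-1],
  [[0,0,0],[0,0,0],-1],
])

```text
clock: 39.6
position: [0.4654, 0.0302, 0.0329]
ee_rot: [-1.714, 2.631, -0.0]
force: [-0.5, 0.5, 6.1]
width: 0.168
```

```bash
python3 go.py  .4485 -.263 .23 -113.7
```

```text
39.6 p [0.4654 0.0302 0.0329] xyaw -113.8 z [ 0.002  0.001 -1.   ] F [-0.5  0.5  6.1] w 0.168 q [-0.19  0.47  0.02  2.16 -0.02  0.51 -2.15]
[0.5495, -0.2065, -0.3948] [-0.0012, 0.0016, -0.0022]
```

Call:
play_rows([
  [[0,0,-0.05],[0,0,0],-1],
  [[0,0,-0.13],[0,0,0],-1],
  [[0.02,-0.007,-0.22],[0,0,0],-1],
  [[0.08,-0.03,-0.3],[0,0,0],-1],
  [[0.15,-0.056,-0.36],[0,0,0],-1],
  [[0.23,-0.086,-0.39],[0,0,0],-1],
  [[0.31,-0.116,-0.39],[0,0,0],-1],
  [[0.39,-0.146,-0.39],[0,0,0],-1],
  [[0.46,-0.173,-0.39],[0,0,0],-1],
  [[0.51,-0.192,-0.39],[0,0,0],-1],
])

```text
clock: 40.6
position: [0.4487, -0.2449, 0.2272]
ee_rot: [-1.711, 2.634, -0.0]
force: [0.1, 0.9, -1.2]
width: 0.17
```

```bash
python3 go.py  .4485 -.263 .19 -113.7
```

```text
40.6 p [ 0.4487 -0.2449  0.2272] xyaw -114.0 z [ 0.001  0.    -1.   ] F [ 0.1  0.9 -1.2] w 0.17 q [ 0.23  0.25  0.21  1.87 -0.06  1.02 -1.53]
[0.0332, -0.0144, 0.0744] [-0.0006, 0.0005, -0.0046]
```

Call:
play_rows([
  [[0.02,-0.009,0.02],[0,0,0],-1],
  [[0.03,-0.013,0.05],[0,0,0],-1],
  [[0.032,-0.014,0.07],[0,0,0],-1],
  [[0.032,-0.014,0.074],[0,0,0],-1],
  [[0.032,-0.014,0.074],[0,0,0],-1],
])

```text
clock: 41.1
position: [0.4497, -0.2583, 0.1898]
ee_rot: [-1.716, 2.63, 0.002]
force: [-0.5, -0.3, -0.3]
width: 0.169
```

```bash
python3 go.py  .4485 -.263 .152 -113.7;  python3 - <<'E'
from cell import eyes
from loc import *
im,d=eyes.get_image("side"); cv2.imwrite("pics/g12.png",crop(im,250,90,400,240,4)); Q=cloud(eyes.get_calibration("side"),d)
q=box(Q,.37,.53,-.34,-.18,.114,.13); q=q[q[:,1]>0-.4]; print("rim",circ(q),len(q))
m=(np.hypot(Q[...,0]-.449,Q[...,1]+.263)<.075)
for z0,z1 in((.03,.10),(.155,.163),(.164,.180)):
    q=Q[m&(Q[...,2]>z0)&(Q[...,2]<z1)]; print(z0,z1,len(q),circ(q))
z=Q[m&(Q[...,2]>.14)&(Q[...,2]<.19)][:,2]; print(np.histogram(z,bins=np.arange(.14,.19,.005)))
E
```

```text
41.1 p [ 0.4497 -0.2583  0.1898] xyaw -113.8 z [ 0.     0.002 -1.   ] F [-0.5 -0.3 -0.3] w 0.169 q [ 0.26  0.31  0.21  1.9  -0.08  0.94 -1.48]
[0.0097, -0.0017, 0.0757] [0.0005, 0.0017, -0.001]
rim [ 0.44806486 -0.26093867  0.05607175] 162
0.03 0.1 1089 [ 0.4481711  -0.26080017  0.05601483]
0.155 0.163 30 [ 0.44895301 -0.25693158  0.05387694]
0.164 0.18 582 [ 0.44647493 -0.25827529  0.04836946]
(array([  0,   0,   0,   2,  54,  26, 247, 298,  32]), array([0.14 , 0.145, 0.15 , 0.155, 0.16 , 0.165, 0.17 , 0.175, 0.18 ,
       0.185]))
```

View pics/g12.png

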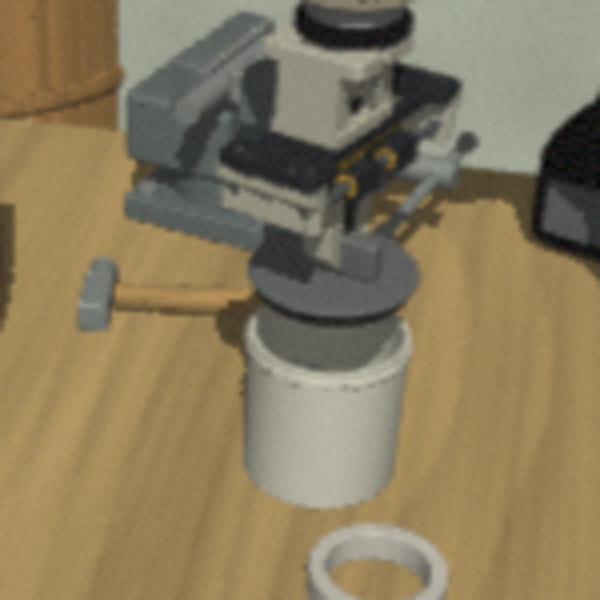

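```bash
python3 - <<'E'
from cell import eyes
from loc import *
c=eyes.get_calibration("side")
def ext(x,y,z,r):
    a=np.linspace(0,6.28,200); p=np.array([proj(c,[x+r*np.cos(t),y+r*np.sin(t),z]) for t in a]); p=(p-[250,90])*4
    return np.round([p[:,0].min(),p[:,0].max(),p[:,1].min(),p[:,1].max()],1)
print("flange",ext(.4497,-.2583,.171,.060),ext(.4497,-.2583,.176,.060)); print("rim",ext(.448,-.261,.12,.058))
im=cv2.imread("pics/g12.png"); g=cv2.cvtColor(im,cv2.COLOR_BGR2GRAY)
for v in (255,270,280,290,300,345,355,370): print(v,g[v,230:265:3],g[v,395:430:3])
E
```

```text
flange [245.1 417.4 228.6 315.6] [245.4 418.2 222.5 309.2]
rim [248.  409.6 288.8 375.3]
255 [129 127 126 125 125 125 118  92  62  52  51  52] [ 96  96  96  97 104 116 128 137 141 138 135 137]
270 [127 128 127 128 127 121 100  89  93  94  97  93] [ 96  94  94  94  93  94  96 102 117 132 136 138]
280 [128 129 129 131 132 131 119 104  94  97  98  96] [ 94  94  95  94  94  96  97  98 109 127 135 139]
290 [135 134 133 133 136 143 133 114  93  70  78  92] [ 96  95  99  98  96  99 102 116 127 131 135 139]
300 [105 104 103 102  99  94  78  68  67  63  57  48] [ 96  91  89  89 105 126 132 134 135 135 139 143]
345 [101  87  81  78  80  97 126 143 147 165 156 126] [110 116 134 159 169 159 147 142 143 145 143 142]
355 [130 131 132 119  97  80  92 121 146 152 156 159] [148 160 165 162 155 148 142 142 143 142 143 141]
370 [136 136 138 138 131 117 105 106 116 119 118 121] [169 151 136 126 126 134 143 147 146 143 141 143]
```

Call:
play_rows([
  [[0.007,-0.001,0.015],[0,0,0],-1],
  [[0.007,-0.001,0.03],[0,0,0],-1],
  [[0.007,-0.001,0.045],[0,0,0],-1],
  [[0.007,-0.001,0.058],[0,0,0],-1],
  [[0.007,-0.001,0.066],[0,0,0],-1],
  [[0.007,-0.001,0.07],[0,0,0],-1],
  [[0.007,-0.001,0.07],[0,0,0],-1],
])

```text
clock: 41.85
position: [0.4487, -0.2628, 0.1551]
ee_rot: [-1.714, 2.631, 0.001]
force: [-0.4, -0.8, -1.0]
width: 0.171
```

```bash
python3 go.py  .4485 -.262 .139 -113.7;  python3 - <<'E'
from cell import eyes
from loc import *
im,d=eyes.get_image("side"); cv2.imwrite("pics/g13.png",crop(im,250,90,400,240,4))
E
```

```text
41.85 p [ 0.4487 -0.2628  0.1551] xyaw -113.8 z [ 0.001  0.001 -1.   ] F [-0.4 -0.8 -1. ] w 0.171 q [ 0.27  0.35  0.2   1.94 -0.09  0.86 -1.46]
[-0.0013, 0.0011, 0.0323] [-0.0004, 0.0013, -0.0023]
```

View pics/g13.png

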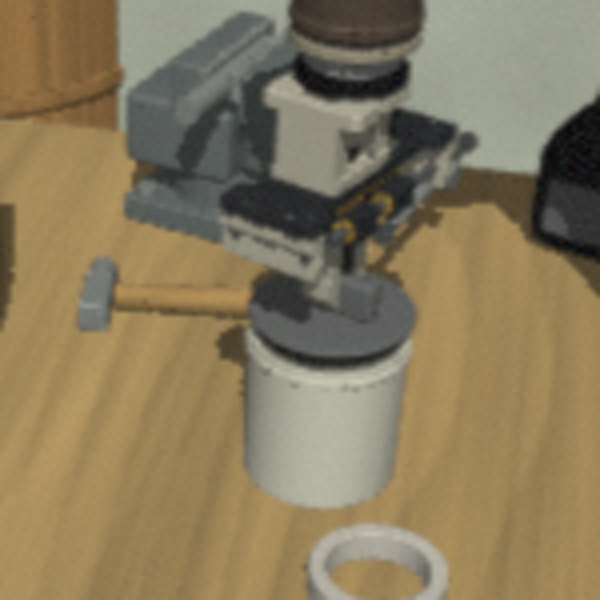

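Call:
play_rows([
  [[-0.001,0,0.003],[0,0,0],-1],
  [[-0.001,0,0.006],[0,0,0],-1],
  [[-0.001,0,0.009],[0,0,0],-1],
  [[-0.001,0,0.012],[0,0,0],-1],
  [[-0.001,0,0.015],[0,0,0],-1],
  [[-0.001,0,0.018],[0,0,0],-1],
  [[-0.001,0,0.018],[0,0,0],-1],
])

```text
clock: 42.6
position: [0.4496, -0.2631, 0.1468]
ee_rot: [-1.713, 2.631, -0.003]
force: [0.8, -1.0, 1.8]
width: 0.172
```

```bash
python3 go.py  .4485 -.262 .139 -113.7
```

```text
42.6 p [ 0.4496 -0.2631  0.1468] xyaw -113.9 z [ 0.003 -0.    -1.   ] F [ 0.8 -1.   1.8] w 0.172 q [ 0.27  0.36  0.2   1.95 -0.1   0.84 -1.46]
[-0.0012, 0.0029, 0.0156] [-0.0026, 0.0009, -0.0026]
```

Call:
play_rows([
  [[0,0,0.003],[0,0,0],-1],
  [[0,0,0.006],[0,0,0],-1],
  [[0,0,0.009],[0,0,0],-1],
  [[0,0,0.012],[0,0,0],-1],
  [[0,0,0.015],[0,0,0],-1],
  [[0,0,0.015],[0,0,0],-1],
])

```text
clock: 43.2
position: [0.4492, -0.2627, 0.1389]
ee_rot: [-1.714, 2.631, -0.001]
force: [-0.4, -3.2, 4.1]
width: 0.174
```

```bash
python3 go.py  .4485 -.262 .139 -113.7
```

```text
43.2 p [ 0.4492 -0.2627  0.1389] xyaw -113.9 z [ 0.002  0.001 -1.   ] F [-0.4 -3.2  4.1] w 0.174 q [ 0.28  0.37  0.2   1.96 -0.1   0.82 -1.46]
[-0.0008, 0.0018, -0.0001] [-0.0013, 0.0011, -0.0025]
```

Call:
play_rows([
  [[0,0,0.003],[0,0,0],-1],
  [[0,0,0.006],[0,0,0],-1],
  [[0,0,0.009],[0,0,0],-1],
  [[0,0,0.009],[0,0,0],-1],
])

```text
clock: 43.6
position: [0.4493, -0.2628, 0.1388]
ee_rot: [-1.712, 2.629, -0.002]
force: [-18.0, 6.8, 60.0]
width: 0.171
```

```bash
python3 go.py  .4485 -.262 .139 -113.7;  python3 - <<'E'
from cell import eyes
from loc import *
im,d=eyes.get_image("side"); cv2.imwrite("pics/g14.png",crop(im,250,90,400,240,4))
E
```

```text
43.6 p [ 0.4493 -0.2628  0.1388] xyaw -113.9 z [ 0.004  0.001 -1.   ] F [-18.    6.8  60. ] w 0.171 q [ 0.28  0.37  0.2   1.96 -0.1   0.82 -1.46]
[-0.0007, 0.0021, -0.0005] [-0.0034, 0.0024, -0.0028]
```

View pics/g14.png

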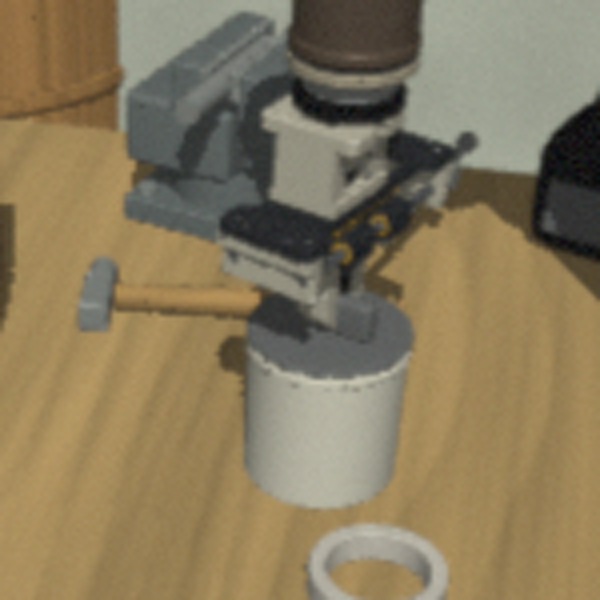

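Call:
play_rows([
  [[0,0,-0.005],[0,0,0],-1],
  [[0,0,-0.008],[0,0,0],-1],
])

```text
clock: 43.85
position: [0.4491, -0.2627, 0.139]
ee_rot: [-1.713, 2.631, -0.002]
force: [1.9, -2.8, -2.4]
width: 0.166
```

Call:
play_rows([
  [[0,0,0],[0,0,0],-0.6],
  [[0,0,0],[0,0,0],-0.3],
  [[0,0,0],[0,0,0],0],
  [[0,0,0],[0,0,0],0.1],
  [[0,0,0],[0,0,0],0.1],
  [[0,0,-0.05],[0,0,0],0.1],
  [[0,0,-0.14],[0,0,0],0.1],
  [[0,0,-0.22],[0,0,0],0.1],
  [[0,0,-0.26],[0,0,0],0.1],
])

```text
clock: 44.75
position: [0.4498, -0.2631, 0.2718]
ee_rot: [-1.712, 2.629, -0.005]
force: [-0.8, -0.3, 0.4]
width: 0.549
```

```bash
python3 go.py  .5 .05 .3 -113.7
```

```text
44.75 p [ 0.4498 -0.2631  0.2718] xyaw -113.8 z [ 0.005 -0.001 -1.   ] F [-0.8 -0.3  0.4] w 0.549 q [ 0.25  0.23  0.22  1.79 -0.06  1.13 -1.5 ]
[-0.6134, 0.1611, -0.0562] [-0.0049, 0.0014, -0.0024]
```

Move the arm away and check.

Call:
play_rows([
  [[-0.07,0.018,-0.02],[0,0,0],0.1],
  [[-0.15,0.04,-0.03],[0,0,0],0.1],
  [[-0.24,0.063,-0.04],[0,0,0],0.1],
  [[-0.33,0.087,-0.05],[0,0,0],0.1],
  [[-0.42,0.11,-0.05],[0,0,0],0.1],
  [[-0.51,0.134,-0.05],[0,0,0],0.1],
  [[-0.58,0.152,-0.05],[0,0,0],0.1],
  [[-0.613,0.16,-0.05],[0,0,0],0.1],
  [[-0.613,0.16,-0.05],[0,0,0],0.1],
])

```text
clock: 45.65
position: [0.4995, 0.0534, 0.2935]
ee_rot: [-1.721, 2.626, 0.002]
force: [0.1, -0.0, -0.2]
width: 0.546
```

```bash
python3 go.py;  python3 - <<'E'
from cell import eyes
from loc import *
for n in("top","side"):
    im,d=eyes.get_image(n); cv2.imwrite(f"pics/f_{n}.png",cv2.cvtColor(im,cv2.COLOR_RGB2BGR)); Q=cloud(eyes.get_calibration(n),d)
    q=Q[(np.hypot(Q[...,0]-.449,Q[...,1]+.263)<.054)&(Q[...,2]>.115)&(Q[...,2]<.135)]
    A=np.c_[q[:,0]-.449,q[:,1]+.263,np.ones(len(q))]; s=np.linalg.lstsq(A,q[:,2],rcond=None)[0]; print(n,"flange top z",s[2],"tilt deg",np.degrees(s[:2]),len(q))
    q=Q[(np.hypot(Q[...,0]-.449,Q[...,1]+.263)<.07)&(Q[...,2]>.118)&(Q[...,2]<.135)]; print(circ(q[np.hypot(q[:,0]-.449,q[:,1]+.263)>.05]))
    q=box(Q,.4,.6,.15,.3,-.01,.05);print("scoop floor etc z", np.percentile(q[:,2],[5,50]))
E
```

```text
45.65 p [0.4995 0.0534 0.2935] xyaw -113.5 z [ 0.001  0.002 -1.   ] F [ 0.1 -0.  -0.2] w 0.546 q [-0.21  0.19  0.    1.78 -0.    1.18 -2.19]
top flange top z 0.1243129675058595 tilt deg [ 0.05656206 -0.39444005] 1146
[ 0.44878914 -0.26350246  0.05527251]
scoop floor etc z [-0.00454699  0.00113301]
side flange top z 0.12547299687452612 tilt deg [-0.13829343 -0.45020846] 430
[ 0.44840045 -0.26121457  0.05575869]
scoop floor etc z [-0.00208222  0.00047312]
```

View pics/f_top.png

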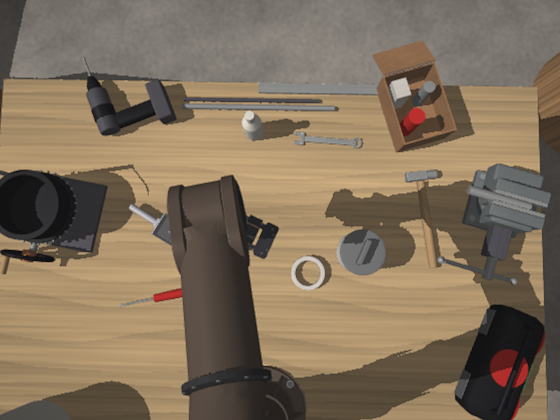

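View pics/f_side.png

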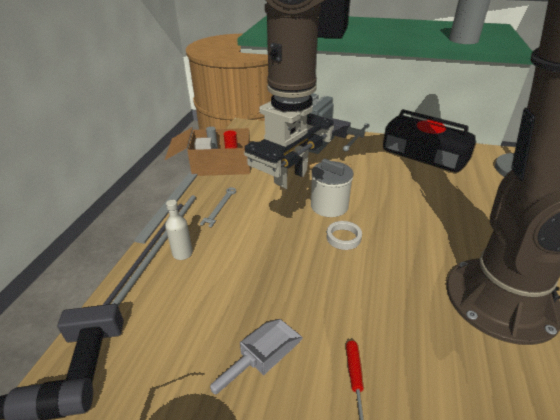

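```bash
python3 - <<'E'
from cell import eyes
from loc import *
for n in("top","side"):
    Q=cloud(eyes.get_calibration(n),np.load(n+"0.npy"))
    r=np.hypot(Q[...,0]-.449,Q[...,1]+.263)
    for nm,q in(("rim0",Q[(r<.06)&(r>.05)&(Q[...,2]>.112)&(Q[...,2]<.13)]),("bench",Q[(r<.12)&(r>.075)&(abs(Q[...,2])<.01)]),("lid0",Q[(np.hypot(Q[...,0]-.465,Q[...,1]-.03)<.055)&(Q[...,2]>.01)&(Q[...,2]<.027)])):
        o=q.mean(0);A=np.c_[q[:,:2]-o[:2],np.ones(len(q))]; s=np.linalg.lstsq(A,q[:,2],rcond=None)[0]; print(n,nm,round(s[2],4),np.degrees(s[:2]),len(q))
E
```

```text
top rim0 0.118 [ 0.07652686 -0.67413713] 310
top bench -0.0005 [-0.00472892 -0.05732383] 3113
top lid0 0.0184 [-0.31499214  0.20825163] 1011
side rim0 0.1169 [-0.08178798  0.05256562] 262
side bench -0.0005 [-0.06718627  0.19910119] 1246
side lid0 0.019 [0.02992921 0.11911725] 843
```

```bash
python3 - <<'E'
from cell import eyes
from loc import *
for n in("top","side"):
    D=np.median([eyes.get_image(n)[1] for _ in range(4)],0); Q=cloud(eyes.get_calibration(n),D)
    x,y=Q[...,0]-.4485,Q[...,1]+.2625; r=np.hypot(x,y)
    ax=np.radians(-24); b=-np.sin(ax)*x+np.cos(ax)*y
    m=(r<.052)&(Q[...,2]>.115)&(Q[...,2]<.135)&(abs(b)>.014)
    q=Q[m]; A=np.c_[x[m],y[m],np.ones(m.sum())]; w=np.ones(len(q),bool)
    for _ in range(4):
        s=np.linalg.lstsq(A[w],q[w,2],rcond=None)[0]; e=q[:,2]-A@s; w=abs(e)<.003
    print(n,round(s[2],4),np.degrees(s[:2]),w.sum(),e[w].std())
E
```

```text
top 0.1244 [ 0.10725053 -0.13051206] 806 0.00120936431491353
side 0.1245 [ 0.07647548 -0.18200634] 229 0.0005843315759732358
```

```bash
python3 -c "
from cell import arm
print(arm.sign_off())"
```

```text
the job is handed in; nothing more can be done
None
```

The job is done and handed in at about 46 s of the 210 s allowed. The sign-off reports no verdict.

- **Scoop and nuts:** I tipped the nuts into the canister. The scoop looked empty in both views, then I laid it flat where it came from. The load on lifting matched five nuts, and none went astray.
- **Bolts:** All five bolts went into the canister. The top view showed none left on the bench, and the contents reached about 71 mm, well below the lid's plug.
- **Lid:** I pressed it straight down until it hit a hard stop. The wrist force went up to at least 60 N there, more than the 10 to 20 N needed but under the 120 N limit.

**Last checks:**
- The flange top reads 124.5 mm in both cameras, against 125 mm when home, with the bench itself reading about −0.5 mm.
- The lid's tilt is 0.2 degrees or less. A first, cruder fit gave about 0.4 degrees, and the careful fit with the grip bar masked out brought it down.
- The canister stands on the bench, the other tools look unmoved, and the arm is clear of everything.

**Unusual points:**
- While pouring, the arm came close to two joint limits and stopped at about 45 degrees of tip instead of the planned 50 degrees, which was enough.
- I saw no sign of a bolt or the lid being knocked aside.

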